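Turn the recipe binder to its next section

TASK

The recipe binder lies open on its wooden rest, and its next section is wanted. With gentle pushes of the fingertips, swing the right-hand page keeper off the stiff divider card until its knob is clear of the card, turn the card over the rings by its tab so that it lies flat on the left-hand pages, then swing the left-hand keeper in until its knob is well over the card, to keep the place. Pinch nothing, don't fling the card or press hard, don't lift or drag the rest, and leave the things round it where they are.

Things in the scene. Friction and masses are not known exactly. Their poses are not given: they have to be found in the camera images.
- rest: Wooden book rest, 280 x 234 mm, loose on rubber feet (1.9 kg in all), with the open ring binder on it, yawed up to 0.22 rad. Origin: on the worktop under the spine's middle; x along the spine away from the reader, y to the reader's left. Its frame is used below (mm): board y -140 to 140, z 4 to 16; ledge x -122 to -102, top z 40; page stacks x -89 to 89, |y| 10 to 128, top z 37.5.
- spine (a point): Middle of the rings' axis (0, 0, 40 in the rest's frame), which runs along the rest's x and about which the divider card turns. Three steel rings at x -58, 0 and 58 stand up to z 57.
- divider (a joint): Angle (rad) of the stiff grey card, 3 mm thick, 70 g: 0 = flat on the right-hand pages (mid-plane z 40), 3.14 = flat on the left. It spans x -90 to 90 and reaches 136 from the ring axis; its tab (x -53 to -7) reaches 168, 28 past the board, with free air under it down to the worktop. It turns freely (0.4 N at the tab lifts it) and past upright falls, slowed, to the other side.
- tab_edge (a point): Middle of the outer edge of the card's thumb tab, in mid-thickness (card flat on the right: x -30, y -168, z 40 in the rest's frame). Its frame turns with the card: +y from the tab's edge towards the rings, z across the card's thickness.
- keeper_right (a joint): Angle (rad) of the right page keeper, a 4 mm wire arm at z 45.5, 2 mm above the card, swinging level about a pivot on the ledge at x -112, y -75. 0 = along +x, over the card (starts 0 to 0.4); grows outward to the right; 1.57 = along the ledge to -y; stop 1.75. Over the card it bars the card's way; knob clear from about 1.3. Stays where left; 0.4 N at the knob moves it.
- keeper_right_knob (a point): Middle of the right keeper's upright black knob: 14 mm diameter, from z 44 to 62.5 in the rest's frame, 58 mm from the pivot.
- keeper_left (a joint): Angle (rad) of the left page keeper, the mirror image: pivot x -112, y +75; 0 = along +x, over the left-hand side; 1.57 = along the ledge to +y; stop 1.75. Starts swung out (1.4 to 1.7), clear of where the card will land; its knob is well over the card below about 0.85.
- keeper_left_knob (a point): Middle of the left keeper's black knob, of the same sizes.
- onion: Brown onion, about 82 mm, loose beyond the rest. Origin: middle of its underside. Leave it alone.
- pepper_jar: Red-capped glass pepper jar, 45 mm across and 108 mm tall, loose beyond the rest. Origin: middle of its underside. Leave it alone.
- wooden_spoon: Wooden spoon, 295 mm long and 14 mm high, lying loose left of the rest. Origin: middle of its underside. Leave it alone.

How it is judged:
By the outcome, as a careful person would: the job done as asked, in the order asked, and still so for the second after the job is handed in, with the robot touching nothing.
It also fails if it takes over 64 s, if anything falls off the work surface, if the arm or the gripper's body presses on something with over 40 N, if the wrist force passes 120 N, or if a joint passes its speed limit or range.

ROBOT

A 7-joint arm with a two-finger parallel gripper is mounted at the origin on a cart in front of the work surface, level with it; the furniture and walls round the work are solid. World frame = base frame: x ahead of the robot, y to its left, z up, the work surface at z = 0. Lengths are in mm, angles in rad, forces in N, time in s.
With the tool pointing down it reaches from about 400 to 875 mm from the base axis. Payload 4.4 kg.
Tool frame: the origin (TCP) lies at the very end of the fingers, on their centre line; the grasp point (between the pads) lies 19 mm behind it; y points along the fingers, z is the direction in which the jaws open and shut, and the axes are right-handed (so a half turn about y gives the same grasp; the last joint's range is limited). The gripper opens to 85 mm and grips with 20 to 120 N. Pads are 22 mm wide; open, the fingers measure 114 mm over their backs; the gripper's body (76 mm by 85 mm) begins 54 mm behind the grasp point. The pads swing forward as they close: fully open they stand 13 mm farther back than shut.
Start: joints at [1.283, 0.628, 0.038, 1.517, -0.027, 0.996, -0.02], TCP at [143.019, -634.085, 194.213] pointing down, gripper open.
Joint ranges: [-3.06, 3.06], [-0.37, 2.12], [-1.25, 1.32], [0.18, 2.47], [-1.1, 4.24], [0.23, 1.98], [-2.94, 2.94]. Speed limits (rad/s): [2.57, 2.57, 3.14, 3.14, 3.14, 3.14, 3.14].

INTERFACE

Orientations are given as [roll, pitch, yaw] about the fixed x, y, z axes, in that order (R = Rz(yaw) Ry(pitch) Rx(roll)).
In Python, from cell import ctrl, imaging, finish_job gives the robot as it stands.
- The arm moves only by the shell command python3 -m inch 'ROWS'. ROWS is JSON, one flat list of numbers, 7 for each row, row after row: the opening, from 0 (shut) to 1 (fully open), then the shift along the tool's x, y, z in cm, then the turn, a rotation vector about the tool's x, y, z in degrees. A call has 1 to 12 rows; each row is the pose to reach, as a shift and turn from the pose commanded when the call began, along the tool's axes at that moment; what a row does not reach only later rows make up. A row lasts 1/10 s, in which the tool goes at most 50 mm and 8.59 degrees, less where a joint would pass 70% of its speed; a pose out of reach is approached as far as the arm can. A call with a gripper value outside its range is refused whole. The fingers move at their own pace and stop on an object; the grip force is fixed at half the most. Time passes only in rows, so rows that repeat a pose let the fingers close. It gives the time, the measured TCP pose, the force and the opening at its end, in the units of the state.
- ctrl.read_state(): the state, without advancing time (a new reading comes with each control period).
- imaging.get_image(name): name is "side" or "top" or "wrist"; returns a dict with "img" (400x640x3 uint8, red, green, blue), "fx", "fy", "cx", "cy" (pixels), "dist" ([k1, k2, p1, p2, k3] as OpenCV has them; the pictures are not rectified), "R" (3x3) and "t" (3): a world point X has camera coordinates R X + t. Camera axes: x right, y down, z forward; pixel columns grow to the right and rows downward; lengths in mm; the calibration is good to about 2 mm. A picture is of the moment at which its call begins. There is no depth.
- finish_job(): hands the job in, once; it reports no verdict.
The state is a dict: "clock": time; "qpos": joint angles; "qd": joint speeds; "tau": joint torques, N m; "eef_pos": TCP position; "tool_rot": TCP orientation; "force": force on the tool from outside, world axes, zero at the start; "torque": the same for the moment, N m; "width": finger opening in mm.
Only numpy, scipy, OpenCV 4.12 (cv2) and the standard library are available. Lean on these libraries where they do the work, as an engineer would, in place of code of your own. Each camera call takes 0.05 s, during which the arm holds its last target.

## Working session

There is one attempt and no reset: what is moved stays moved. The work goes in short steps, Python scripts to look and compute and a shell command to move; the robot and the scene stay as the last step left them, time stands still between calls to the robot, and variables do not carry over. Pictures are saved under pics/ and viewed, and the job is handed in when it is done.

```bash
mkdir -p pics; ls
python3 - <<'E'
from cell import ctrl, imaging
import cv2
s=ctrl.read_state(); print(s)
for n in ("top","side","wrist"):
    d=imaging.get_image(n); cv2.imwrite(f"pics/{n}0.png",d["img"][:,:,::-1]); print(n,d["fx"],d["fy"],d["cx"],d["cy"],d["dist"],d["R"],d["t"])
E
```

```text
pics
{'clock': 0.0, 'qpos': array([ 1.28322075,  0.62934507,  0.03842817,  1.51837455, -0.02700657,
        0.99629802, -0.01999705]), 'qd': array([-0.00197158,  0.00174096,  0.0005217 , -0.00011295,  0.00123344,
        0.00143015, -0.00016976]), 'tau': array([ 6.37868889e-04, -5.63408053e+01,  1.22574393e+00, -1.93446475e+01,
        1.08585905e-02,  1.06470968e-02, -3.54917375e-07]), 'eef_pos': array([ 142.85879841, -633.38938561,  193.28749524]), 'tool_rot': array([-1.57270378e+00, -1.16932024e-05, -2.91980669e+00]), 'force': array([-0.11524593,  0.72137385, -0.50126946]), 'torque': array([-0.01941682, -0.01382284, -0.0081931 ]), 'width': 85.10198535002823}
top 441.25871150928185 441.25871150928185 321.58217884537294 195.4226325181488 [-0.12598543  0.          0.          0.          0.        ] [[-1.98430419e-02 -9.99794916e-01 -4.04725557e-03]
 [-9.83404038e-01  2.02475827e-02 -1.80295683e-01]
 [ 1.80340654e-01  4.02472675e-04 -9.83604131e-01]] [ 209.85160972  614.84403988 1112.10091132]
side 380.4150368283127 380.4150368283127 321.68081248327087 200.6338149417478 [-0.04240702  0.          0.          0.          0.        ] [[ 0.92886149 -0.3700723   0.01621166]
 [-0.22133444 -0.58956666 -0.77680256]
 [ 0.29703097  0.71795379 -0.62953552]] [-531.52186675  302.95549786  642.68542827]
wrist 355.0807539246588 355.0807539246588 316.0911189698483 194.344560670902 [0.0086899 0.        0.        0.        0.       ] [[ 0.21971224 -0.97556203 -0.00229334]
 [-0.9379493  -0.21188657  0.27450899]
 [-0.26828648 -0.05816195 -0.9615818 ]] [-649.16271083  -36.48531525  379.72118376]
```

View pics/top0.png

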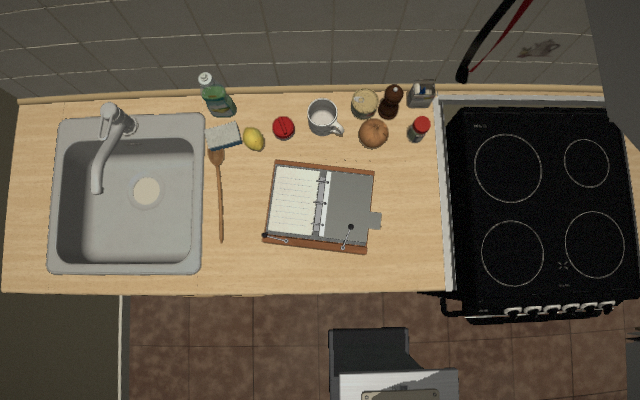

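View pics/side0.png

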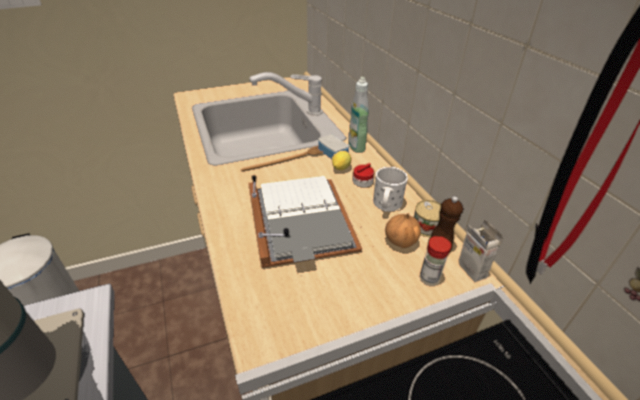

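View pics/wrist0.png

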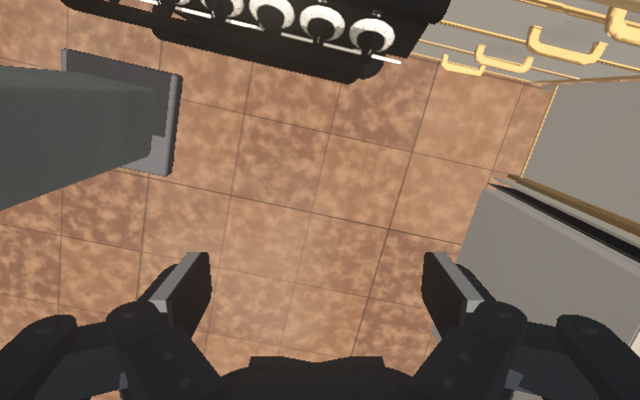

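The top view shows the rest at about px (320,207), with the tab at (377,220), the right knob at (350,227) and the left knob at (264,236). I'll enlarge these.

```bash
cat > h.py <<'E'
import numpy as np, cv2
from cell import ctrl, imaging
from scipy.spatial.transform import Rotation as Rn
def grab(n,name,crop=None,s=1):
    d=imaging.get_image(n); im=d["img"][:,:,::-1]
    cv2.imwrite(f"pics/{name}_full.png",im)
    if crop: 
        x0,y0,x1,y1=crop; im=im[y0:y1,x0:x1]
    im=cv2.resize(im,None,fx=s,fy=s,interpolation=cv2.INTER_CUBIC)
    cv2.imwrite(f"pics/{name}.png",im); np.savez(f"pics/{name}.npz",**{k:np.array(v) for k,v in d.items()}); return d
def K(d): return np.array([[d["fx"],0,d["cx"]],[0,d["fy"],d["cy"]],[0,0,1.]])
def px2w(d,p,z):
    p=np.array(p,float).reshape(-1,1,2)
    u=cv2.undistortPoints(p,K(d),np.array(d["dist"]))[:,0]
    R=np.array(d["R"]);t=np.array(d["t"]);z=np.broadcast_to(z,len(u))
    c=-R.T@t; out=[]
    for q,zz in zip(u,z):
        r=R.T@np.array([q[0],q[1],1]); out.append(c+r*(zz-c[2])/r[2])
    return np.array(out)
def w2px(d,X):
    R=np.array(d["R"]);t=np.array(d["t"])
    return cv2.projectPoints(np.array(X,float).reshape(-1,1,3),cv2.Rodrigues(R)[0],t,K(d),np.array(d["dist"]))[0][:,0]
E
python3 - <<'E'
from h import *
grab("top","t1",(250,145,400,265),5.3)
grab("side","s1",(235,165,365,275),6)
E
```

```text
(no output)
```

View pics/t1.png

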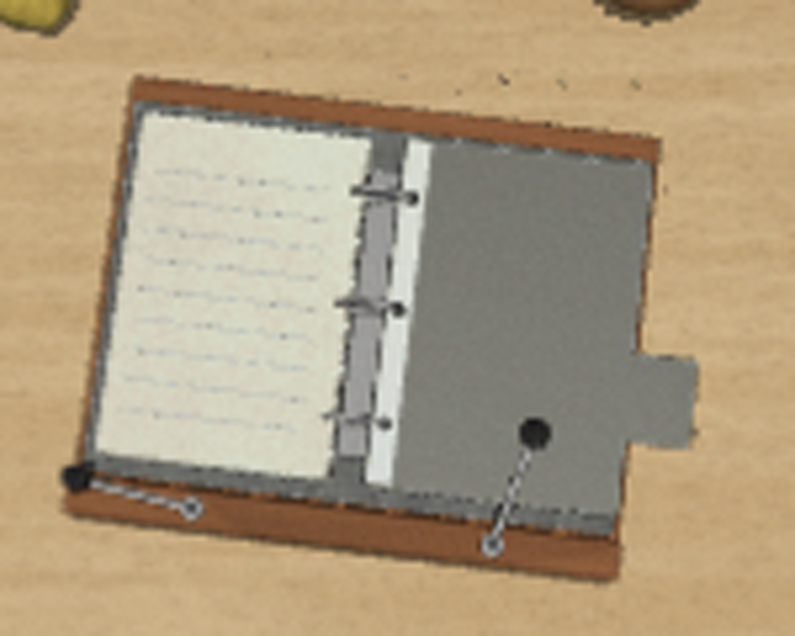

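View pics/s1.png

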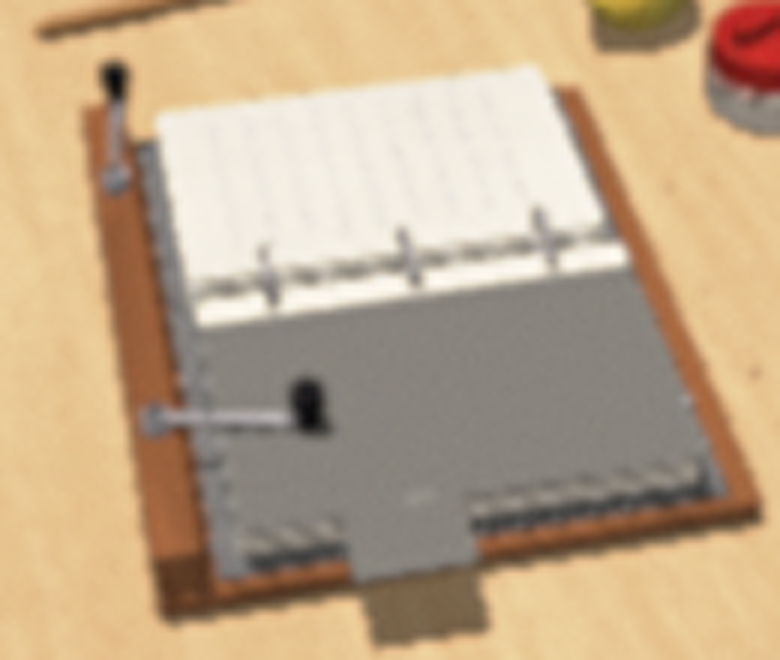

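```bash
cat > fit.py <<'E'
from h import *
from scipy.optimize import least_squares
T=np.load("pics/t1.npz");S=np.load("pics/s1.npz")
tp=[((660,140),(112,-140,16)),((135,77),(112,140,16)),((491,546),(-112,-75,46)),((192,509),(-112,75,46)),((697,362),(-7,-168,41.5)),((690,447),(-53,-168,41.5))]
sp=[((152,418),(-112,-75,46)),((116,180),(-112,75,46)),((360,580),(-53,-168,40)),((478,562),(-7,-168,40)),((762,510),(112,-140,10))]
cv=lambda p,o,s:(np.array(p)+.5)/s-.5+np.array(o)
kn=[((535,433),(305,382)),((77,478),(114,68))]
def toW(v,P):
    c,s=np.cos(v[2]),np.sin(v[2]);P=np.atleast_2d(P)
    return np.c_[v[0]+c*P[:,0]-s*P[:,1],v[1]+s*P[:,0]+c*P[:,1],P[:,2]]
def res(v):
    r=[]
    for d,L,o,s in((T,tp,(250,145),5.3),(S,sp,(235,165),6)):
        pr=w2px(d,toW(v,[q for _,q in L])); r.append(pr-np.array([cv(p,o,s) for p,_ in L]))
    for i,(a,b) in enumerate(kn):
        th=v[3+i]; sg=-1 if i==0 else 1
        P=(-112+58*np.cos(th),sg*(75+58*np.sin(th)),62.5)
        r.append(w2px(T,toW(v,P))-cv(a,(250,145),5.3)); r.append(w2px(S,toW(v,P))-cv(b,(235,165),6))
    return np.concatenate(r).ravel()
f=least_squares(res,[600,0,-.1,.2,1.5],loss="soft_l1")
v=f.x
if __name__=="__main__":
    print(v.round(3));print(res(v).reshape(-1,2).round(2))
    for n,P in dict(spine=(0,0,40),tab=(-30,-168,40),pivR=(-112,-75,45),pivL=(-112,75,45),
      kR=(-112+58*np.cos(v[3]),-75-58*np.sin(v[3]),55),kL=(-112+58*np.cos(v[4]),75+58*np.sin(v[4]),55)).items(): print(n,toW(v,P)[0].round(1))
E
python3 fit.py
```

```text
[ 6.01458e+02  2.03746e+02 -1.41000e-01  6.50600e+00  7.72600e+00]
[[ 0.33 -0.18]
 [-0.53 -0.  ]
 [ 0.32  0.27]
 [ 0.01  0.33]
 [ 0.44  0.03]
 [ 0.06  1.06]
 [ 0.57 -0.35]
 [-0.15 -0.53]
 [-0.95  0.28]
 [ 0.53 -0.29]
 [ 0.69 -0.13]
 [-0.35  0.15]
 [ 0.37  0.38]
 [-0.31  0.13]
 [ 0.2  -0.18]]
spine [601.5 203.7  40. ]
tab [548.1  41.6  40. ]
pivR [480.  145.2  45. ]
pivL [501.1 293.7  45. ]
kR [534.2 124.6  55. ]
kL [516.5 349.7  55. ]
```

```bash
cat > plan.py <<'E'
from h import *
# shift (cm) and turn (deg) in tool axes from current pose to world TCP targets / rpy
def show(targets,rpy=None):
    s=ctrl.read_state(); p=s["eef_pos"]; R=Rn.from_euler("xyz",s["tool_rot"])
    print("now",s["clock"],p.round(1),s["tool_rot"].round(3),"F",s["force"].round(2),"q",s["qpos"].round(2),"w",round(s["width"],1))
    for t in np.atleast_2d(targets):
        print(t.round(1),"->",(R.inv().apply(t-p)/10).round(2), end=" ")
        if rpy is not None: print((R.inv()*Rn.from_euler("xyz",rpy)).as_rotvec(degrees=True).round(1),end="")
        print()
E
python3 - <<'E'
from plan import *
show([[430,-330,200],[558,143,150]],[-np.pi/2,0,-2.497])
E
python3 -m inch '[0,-3,0,-2,0,0,0, 0,-7,0,-4.5,0,-2,0, 0,-11,-0.1,-7.2,0,-4,0, 0,-15,-0.2,-10,0,-6,0, 0,-19,-0.3,-12.7,0,-8,0, 0,-23,-0.4,-15.4,0,-10,0, 0,-27,-0.5,-18.1,0,-12,0, 0,-31,-0.6,-20.7,0,-14,0, 0,-33.5,-0.7,-22.4,0,-16,0, 0,-34.7,-0.7,-23.3,0,-18,0]'
```

```text
now 0.25 [ 142.9 -633.8  193.8] [-1.572  0.    -2.92 ] F [ 0.17 -0.65  0.42] q [ 1.28  0.63  0.04  1.52 -0.03  1.   -0.02] w 85.3
[ 430 -330  200] -> [-34.69  -0.6  -23.32] [  0.  -24.2  -0. ]
[558 143 150] -> [-57.58   4.44 -66.64] [  0.  -24.2  -0. ]
clock: 1.25
eef_pos: [432.9, -327.4, 201.4]
tool_rot: [-1.571, 0.002, -2.599]
force: [-0.6, -0.9, 0.8]
width: -0.3
```

Run:
```python
from plan import *
show([[558,143,120]],[-np.pi/2,0,-2.497])
```

```text
now 1.25 [ 432.9 -327.4  201.4] [-1.571e+00  2.000e-03 -2.599e+00] F [-0.6  -0.92  0.79] q [ 0.65  0.47 -0.07  1.81  0.04  0.87 -0.47] w -0.3
[558 143 120] -> [-34.99   8.2  -33.83] [-0.  -5.8 -0.1]
```

```bash
python3 -m inch '[0,-2,0,-2,0,0,0, 0,-5.5,0,-5.4,0,0,0, 0,-9,0,-8.7,0,-1,0, 0,-12.5,0,-12.1,0,-2,0, 0,-16,0,-15.5,0,-3,0, 0,-19.5,1,-18.9,0,-4,0, 0,-23,2,-22.2,0,-5,0, 0,-26.5,3.5,-25.6,0,-6,0, 0,-30,5,-29,0,-6,0, 0,-33,7,-31.9,0,-6,0, 0,-34.5,8,-33.3,0,-6,0, 0,-35,8.2,-33.8,0,-6,0]'
python3 - <<'E'
from plan import *
show([[558,143,52]],[-np.pi/2,0,-2.497])
grab("wrist","w2",None,1.2)
E
```

```text
clock: 2.45
eef_pos: [558.1, 140.6, 117.6]
tool_rot: [-1.572, -0.002, -2.498]
force: [-0.9, -1.8, 0.2]
width: -0.3
now 2.45 [558.1 140.6 117.6] [-1.572e+00 -2.000e-03 -2.498e+00] F [-0.88 -1.79  0.24] q [-0.22  0.62 -0.12  1.8   0.1   0.73 -1.32] w -0.3
[558 143  52] -> [-0.15  6.56 -0.19] [ 0.1 -0.   0.1]
```

View pics/w2.png

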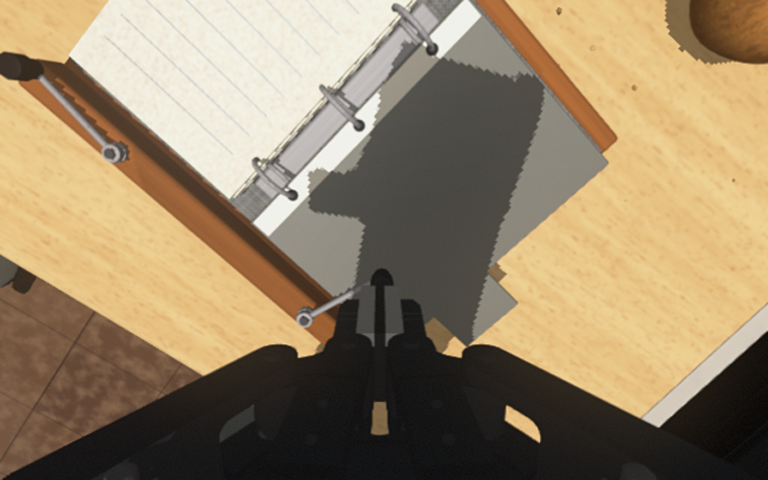

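Run:
```python
from h import *
d=np.load("pics/w2.npz")
print(w2px(d,[[534.2,124.6,62.5],[558,140.6,117.6],[516.5,349.7,62.5],[480,145.2,46],[501.1,293.7,46]])*1.2)
c=-d["R"].T@d["t"];print(c)
```

```text
[[376.90197589 282.26546319]
 [379.14609542 270.47245096]
 [  4.55304135  63.15701801]
 [301.92832655 316.67605493]
 [110.05459543 151.37438845]]
[613.65092798 181.74121711 297.77272563]
```

Run:
```python
import cv2
im=cv2.imread("pics/w2_full.png")[190:310,240:400]
cv2.imwrite("pics/w2c.png",cv2.resize(im,None,fx=5,fy=5,interpolation=cv2.INTER_CUBIC))
```

```text
(no output)
```

View pics/w2c.png

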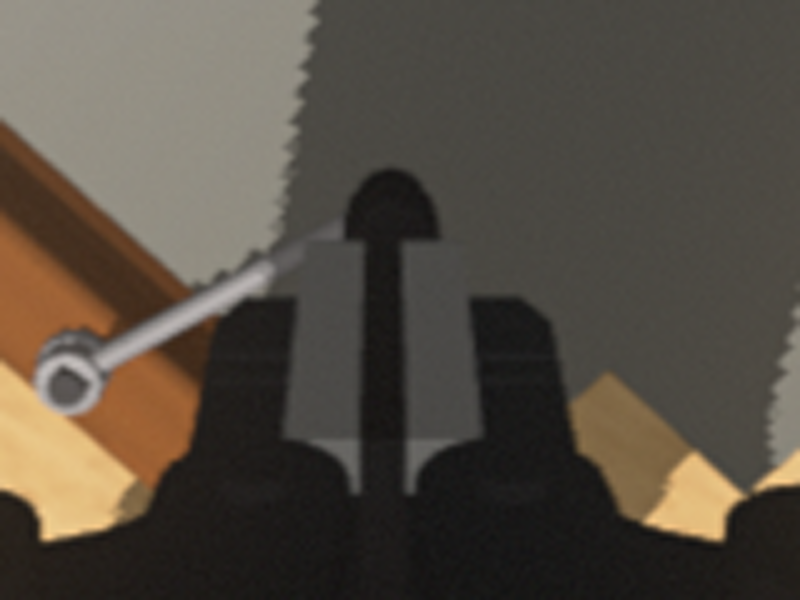

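```bash
python3 -m inch '[0,0,1.5,-0.1,0,0,0, 0,-0.1,3.5,-0.2,0,0,0, 0,-0.1,5,-0.2,0,0,0, 0,-0.2,6,-0.2,0,0,0, 0,-0.2,6.5,-0.2,0,0,0, 0,-0.2,6.5,-0.2,0,0,0]'
python3 - <<'E'
from plan import *
from fit import v,toW
P=[]
for th in np.arange(v[3]-2*np.pi,1.56,.12):
    k=np.array([-112+58*np.cos(th),-75-58*np.sin(th),52])
    P.append(toW(v,k+np.array([.707,.707,0])*18)[0])
show(P)
grab("side","s2",(235,165,365,275),6)
E
```

```text
clock: 3.1
eef_pos: [559.1, 140.3, 54.2]
tool_rot: [-1.57, -0.001, -2.502]
force: [-0.2, 0.0, 0.1]
width: -0.0
now 3.1 [559.1 140.3  54.2] [-1.570e+00 -1.000e-03 -2.502e+00] F [-0.16  0.    0.09] q [-0.23  0.71 -0.1   1.84  0.12  0.59 -1.34] w -0.0
[548.6 135.4  52. ] -> [ 1.13  0.22 -0.23] 
[545.8 129.1  52. ] -> [1.74 0.22 0.11] 
[542.2 123.1  52. ] -> [2.39 0.22 0.37] 
[537.9 117.6  52. ] -> [3.06 0.22 0.56] 
[533.  112.7  52. ] -> [3.74 0.22 0.66] 
[527.5 108.4  52. ] -> [4.44 0.22 0.68] 
[521.6 104.8  52. ] -> [5.13 0.22 0.61] 
[515.2 101.9  52. ] -> [5.81 0.22 0.47] 
[508.6  99.8  52. ] -> [6.47 0.22 0.24] 
[501.8  98.5  52. ] -> [ 7.1   0.23 -0.06] 
[494.8  98.   52. ] -> [ 7.68  0.23 -0.44] 
[487.9  98.4  52. ] -> [ 8.22  0.23 -0.88]
```

View pics/s2.png

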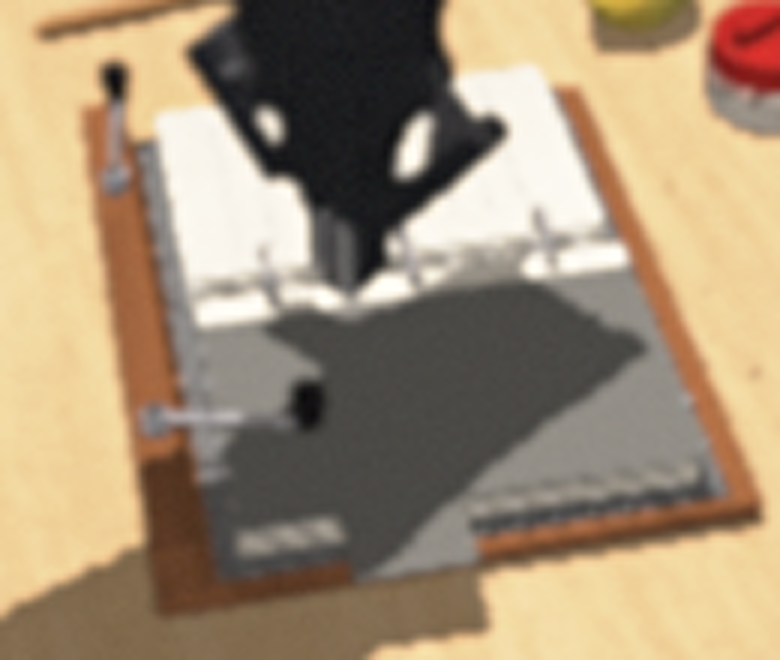

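Run:
```python
from h import *
d=np.load("pics/s2.npz")
def c(x): return (w2px(d,x)-[235,165]+.5)*6-.5
print(c([[559.1,140.3,54.2],[534.2,124.6,62.5],[534.2,124.6,44],[559,140,41.5],[559,140,75]]).round(0))
s=ctrl.read_state();print(s["eef_pos"],s["clock"])
```

```text
[[358. 358.]
 [307. 384.]
 [309. 420.]
 [359. 383.]
 [356. 318.]]
[559.3697268 140.8349885  54.6351672] 3.15
```

Run:
```python
from h import *
d=np.load("pics/w2.npz")
R=Rn.from_euler("xyz",[-1.572,-.002,-2.498]).as_matrix(); p=np.array([558.1,140.6,117.6])
for y in(0,-5,-10,-20,-30):
  for x in(-11,11):
    print(y,x,[((w2px(d,[p+R@[x,y,z]])[0]-[240,190])*5).round(0) for z in(-10,10)])
im=cv2.imread("pics/s2_full.png")[195:255,265:325]
im=cv2.resize(im,None,fx=10,fy=10,interpolation=cv2.INTER_CUBIC)
im=np.clip((im.astype(float)-10)*2.5,0,255).astype("uint8")
cv2.imwrite("pics/s2c.png",im)
```

```text
0 -11 [array([287.,  79.]), array([474.,  79.])]
0 11 [array([289., 270.]), array([471., 270.])]
-5 -11 [array([284.,  94.]), array([477.,  94.])]
-5 11 [array([287., 289.]), array([474., 289.])]
-10 -11 [array([281., 110.]), array([479., 110.])]
-10 11 [array([285., 309.]), array([476., 309.])]
-20 -11 [array([276., 143.]), array([485., 143.])]
-20 11 [array([279., 353.]), array([481., 353.])]
-30 -11 [array([269., 181.]), array([491., 181.])]
-30 11 [array([273., 401.]), array([487., 401.])]
```

View pics/s2c.png

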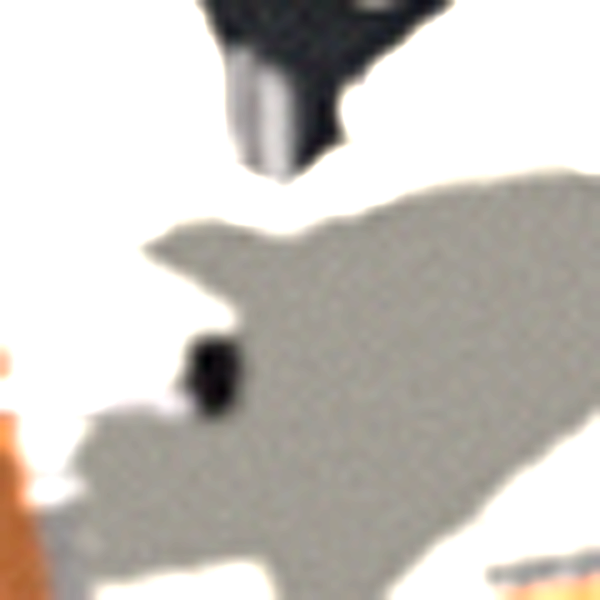

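Run:
```python
from h import *
grab("wrist","w3",(240,180,400,300),5)
grab("top","t3",(250,145,400,265),5.3)
d=np.load("pics/s2.npz")
s=ctrl.read_state();p=s["eef_pos"];R=Rn.from_euler("xyz",s["tool_rot"]).as_matrix()
for y in(0,-10,-20,-30,-40,-50):
  print(y,[((w2px(d,[p+R@[x,y,z]])[0]-[265,195]+.5)*10-.5).round(0) for x in(-11,11) for z in(-9,9)])
d=np.load("pics/w3.npz")
for y in(0,-10,-20,-30,-40,-50):
  print(y,[((w2px(d,[p+R@[x,y,z]])[0]-[240,180]+.5)*5-.5).round(0) for x in(-11,11) for z in(-9,9)])
```

```text
0 [array([292., 250.]), array([356., 278.]), array([238., 304.]), array([302., 333.])]
-10 [array([291., 217.]), array([356., 245.]), array([236., 271.]), array([301., 300.])]
-20 [array([290., 185.]), array([355., 213.]), array([234., 239.]), array([299., 267.])]
-30 [array([288., 152.]), array([354., 179.]), array([232., 205.]), array([298., 234.])]
-40 [array([287., 118.]), array([353., 146.]), array([230., 171.]), array([297., 200.])]
-50 [array([285.,  84.]), array([352., 112.]), array([228., 137.]), array([295., 166.])]
0 [array([295., 128.]), array([464., 127.]), array([298., 319.]), array([462., 319.])]
-10 [array([290., 158.]), array([468., 158.]), array([293., 358.]), array([466., 358.])]
-20 [array([284., 191.]), array([473., 191.]), array([288., 401.]), array([470., 401.])]
-30 [array([278., 229.]), array([478., 229.]), array([282., 450.]), array([475., 450.])]
-40 [array([272., 271.]), array([484., 271.]), array([276., 504.]), array([481., 504.])]
-50 [array([264., 320.]), array([491., 320.]), array([269., 566.]), array([487., 566.])]
```

View pics/w3.png

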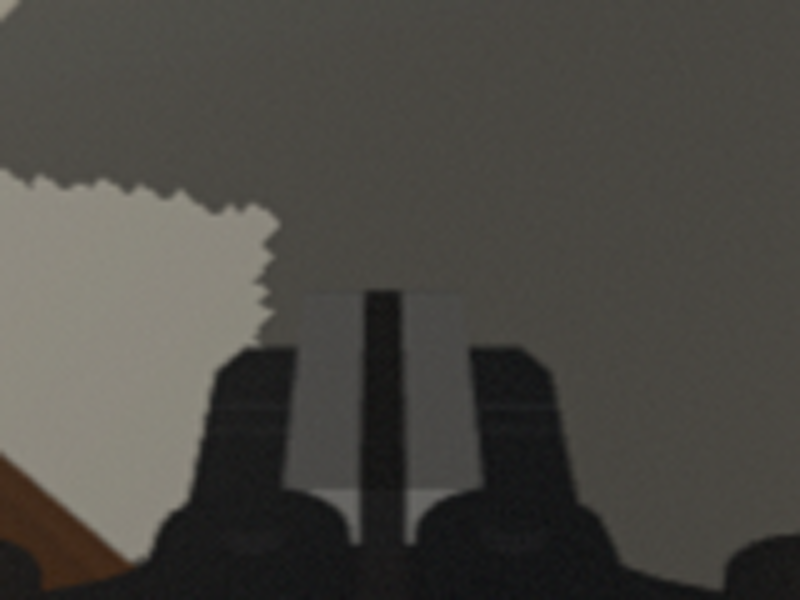

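View pics/t3.png

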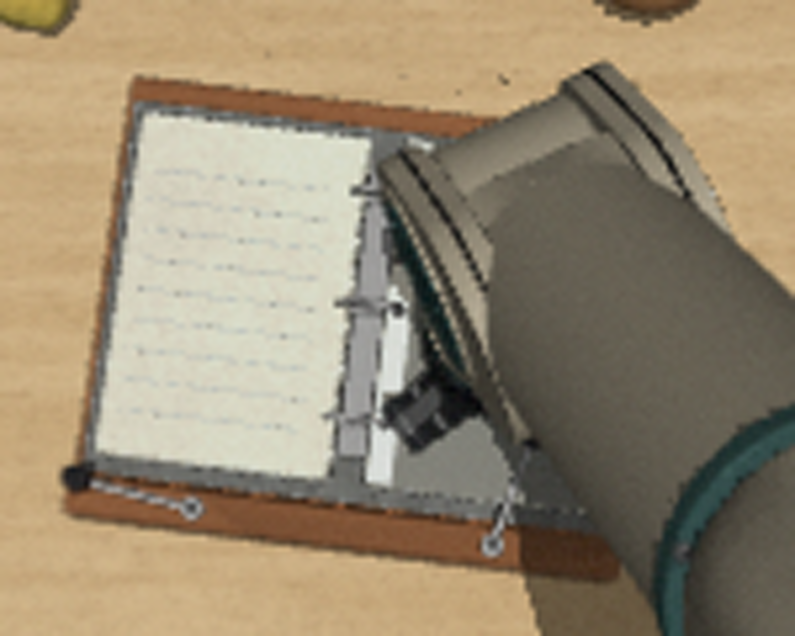

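Run:
```python
from h import *
from fit import *
d=np.load("pics/t3.npz")
s=ctrl.read_state();p=s["eef_pos"];R=Rn.from_euler("xyz",s["tool_rot"]).as_matrix()
for y in(0,-45,-73,-120,-180):
  print(y,((w2px(d,[p+R@[0,y,0]])[0]-[250,145]+.5)*5.3-.5).round(0))
print(s["tau"],s["force"],s["qpos"])
```

```text
0 [497. 385.]
-45 [501. 373.]
-73 [504. 365.]
-120 [509. 350.]
-180 [516. 329.]
[ 1.48696080e-01 -5.35474241e+01 -6.08134624e-01 -1.27081606e+01
  1.43378234e-02  1.10702179e-02  1.98260997e-03] [ 0.11438653 -0.50432021 -0.00470922] [-0.23179241  0.71092808 -0.10102211  1.84278602  0.118553    0.59221719
 -1.33737886]
```

Run:
```python
from h import *
d=grab("side","s3",(220,80,400,260),4)
s=ctrl.read_state();p=s["eef_pos"];R=Rn.from_euler("xyz",s["tool_rot"]).as_matrix()
im=cv2.imread("pics/s3.png")
for y in range(0,-261,-20):
  q=((w2px(d,[p+R@[0,y,0]])[0]-[220,80]+.5)*4-.5).round(0).astype(int)
  cv2.circle(im,tuple(map(int,q)),4,(0,0,255) if y%100 else (0,255,0),-1)
cv2.imwrite("pics/s3a.png",im[:600])
```

```text
(no output)
```

View pics/s3a.png

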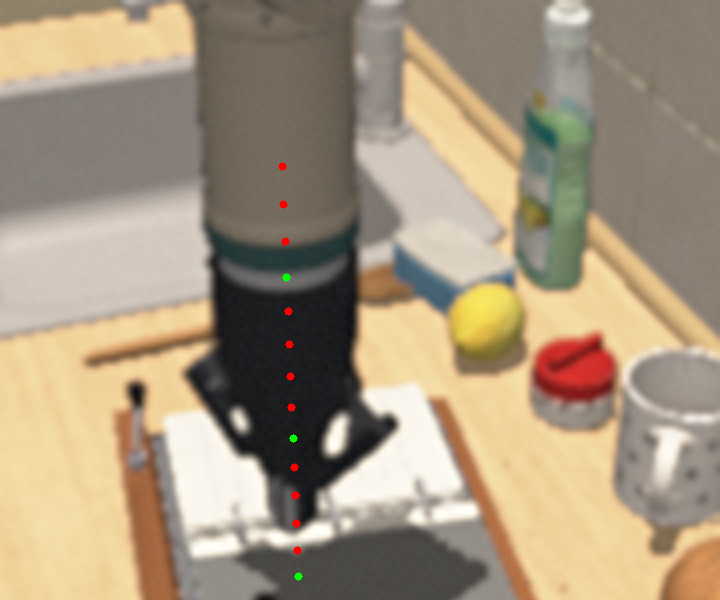

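Both cameras show the fingertips about 40 mm short of where the reported TCP projects. I'll settle this with a soft contact test on bare worktop to the right of the tab.

Run:
```python
from plan import *
show([[560,140,80],[560,-25,80],[560,-25,20]])
```

```text
now 3.3 [559.6 141.6  55. ] [-1.570e+00  1.000e-03 -2.501e+00] F [-0.52  0.1  -0.32] q [-0.23  0.71 -0.1   1.84  0.12  0.59 -1.34] w -0.1
[560 140  80] -> [ 0.06 -2.5   0.16] 
[560 -25  80] -> [ 9.92 -2.51 13.39] 
[560 -25  20] -> [ 9.93  3.49 13.38]
```

```bash
python3 -m inch '[0,0,-1.5,0,0,0,0, 0,0,-2.5,0.2,0,0,0, 0,1.5,-2.5,2.2,0,0,0, 0,4,-2.5,5.5,0,0,0, 0,6.5,-2.5,8.8,0,0,0, 0,8.7,-1.5,11.8,0,0,0, 0,9.9,0.5,13.4,0,0,0, 0,9.9,2.3,13.4,0,0,0, 0,9.9,3.3,13.4,0,0,0, 0,9.9,3.5,13.4,0,0,0, 0,9.9,3.5,13.4,0,0,0]'
python3 - <<'E'
from plan import *
d=grab("side","s4",(250,130,400,260),5)
show([[560,-25,10]])
s=ctrl.read_state();p=s["eef_pos"]
print((w2px(d,[p])[0]-[250,130]+.5)*5-.5)
E
```

```text
clock: 4.4
eef_pos: [560.1, -24.0, 19.5]
tool_rot: [-1.571, 0.001, -2.499]
force: [0.3, -0.6, 0.5]
width: 0.1
now 4.45 [560.4 -24.   19.8] [-1.570e+00  1.000e-03 -2.499e+00] F [ 0.71 -0.13  0.41] q [ 0.07  0.75 -0.11  1.9   0.16  0.49 -1.09] w 0.0
[560 -25  10] -> [0.09 0.98 0.06] 
[355.9874579  787.72112211]
```

View pics/s4.png

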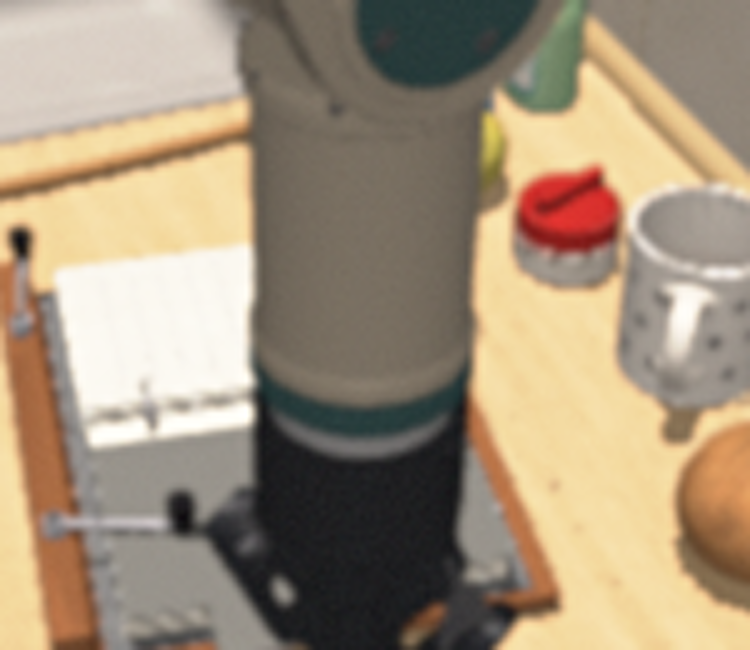

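Run:
```python
from h import *
d=np.load("pics/s4.npz");im=cv2.imread("pics/s4_full.png")[190:340,250:400]
im=cv2.resize(im,None,fx=4,fy=4,interpolation=cv2.INTER_CUBIC)
for y in(0,10,20,30,40,50):
    q=((w2px(d,[[560.4,-24,19.8+y]])[0]-[250,190]+.5)*4-.5).round(0).astype(int);cv2.circle(im,tuple(map(int,q)),3,(0,0,255),-1)
cv2.imwrite("pics/s4c.png",im)
```

```text
(no output)
```

View pics/s4c.png

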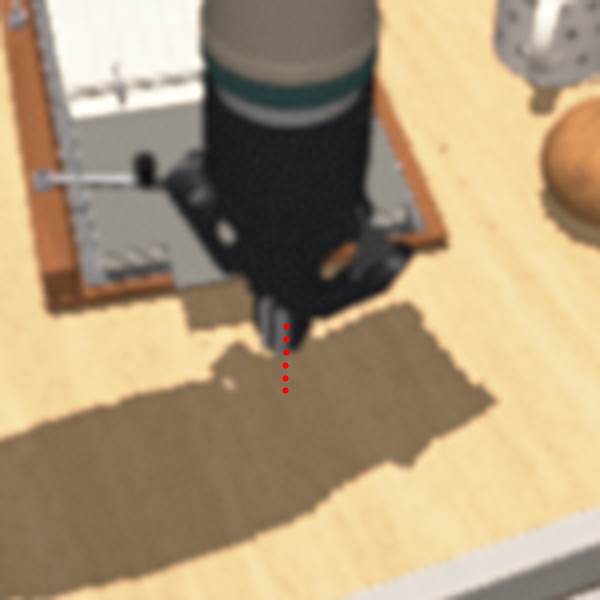

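```bash
python3 -m inch '[0,0,0.8,0,0,0,0, 0,0,1.5,0,0,0,0, 0,0,1.6,0,0,0,0, 0,0,1.8,0,0,0,0, 0,0,1.8,0,0,0,0]'
python3 - <<'E'
from h import *
d=grab("side","s5",(250,190,400,340),4)
print(ctrl.read_state()["eef_pos"],ctrl.read_state()["force"])
E
```

```text
clock: 4.95
eef_pos: [559.6, -24.9, 1.0]
tool_rot: [-1.571, -0.0, -2.501]
force: [-0.3, 0.6, -0.5]
width: -0.2
[559.69235499 -24.96748526   1.16406687] [0.48228127 0.8715591  0.20246417]
```

View pics/s5.png

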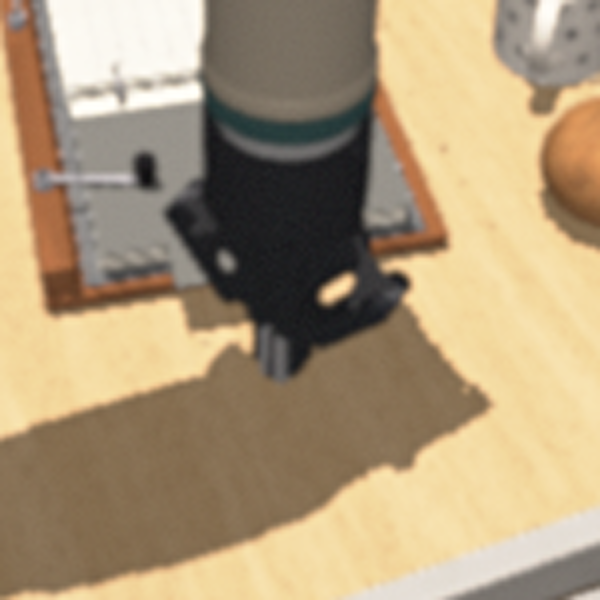

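```bash
python3 -m inch '[0,0,0.2,0,0,0,0, 0,0,0.4,0,0,0,0, 0,0,0.4,0,0,0,0]'; python3 -c "
from h import *
for i in range(1): print(ctrl.read_state()['force'],ctrl.read_state()['eef_pos'])"
```

```text
clock: 5.3
eef_pos: [559.5, -24.9, -3.0]
tool_rot: [-1.571, -0.0, -2.501]
force: [0.6, -0.0, 0.0]
width: 0.5
[ 0.61893072 -0.04435228  0.03532172] [559.54111594 -24.94458246  -2.99011253]
```

No contact at a reported z of −3, so the real tips are higher than reported, as the pictures show. I'll keep going down to find the offset.

```bash
python3 -m inch '[0,0,0.6,0,0,0,0, 0,0,1.2,0,0,0,0, 0,0,1.8,0,0,0,0, 0,0,2.0,0,0,0,0, 0,0,2.0,0,0,0,0]'
python3 - <<'E'
from h import *
d=grab("side","s6",(250,190,400,340),4)
E
```

```text
clock: 5.8
eef_pos: [559.3, -24.9, -23.4]
tool_rot: [-1.571, -0.001, -2.501]
force: [-0.3, -1.3, 0.6]
width: 0.2
```

View pics/s6.png

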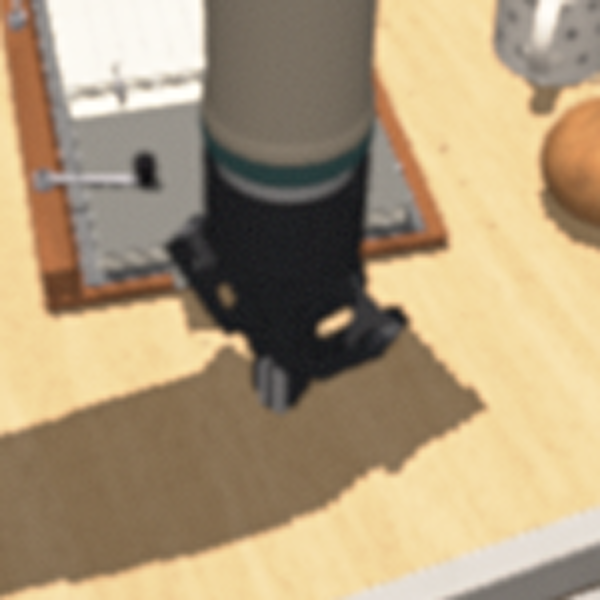

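```bash
python3 -m inch '[0,0,0.4,0,0,0,0, 0,0,0.6,0,0,0,0, 0,0,0.6,0,0,0,0]';  python3 -m inch '[0,0,0.2,0,0,0,0,0,0,0.2,0,0,0,0]'; python3 -m inch '[0,0,0.2,0,0,0,0,0,0,0.2,0,0,0,0]'
```

```text
clock: 6.15
eef_pos: [559.5, -24.9, -29.0]
tool_rot: [-1.571, -0.0, -2.501]
force: [0.3, 0.2, 0.1]
width: -0.0
clock: 6.35
eef_pos: [559.6, -25.0, -30.9]
tool_rot: [-1.571, -0.0, -2.501]
force: [0.1, -0.0, -1.2]
width: -0.3
clock: 6.55
eef_pos: [559.6, -24.9, -32.9]
tool_rot: [-1.571, -0.0, -2.501]
force: [0.5, -0.5, 1.3]
width: 0.0
```

```bash
python3 -m inch '[0,0,0.2,0,0,0,0,0,0,0.2,0,0,0,0]'
python3 - <<'E'
from h import *
d=grab("side","s7",(250,190,400,340),4)
for z in(0,10,20): print(z,[((w2px(d,[[559.3,-24.9,z]]+Rn.from_euler("xyz",[-1.571,0,-2.501]).apply([[x,0,zz]]))[0]-[250,190]+.5)*4).round(0) for x in (-11,11) for zz in (-9,9)])
E
```

```text
clock: 6.75
eef_pos: [559.6, -25.0, -35.0]
tool_rot: [-1.571, -0.0, -2.501]
force: [-0.1, 0.1, 0.2]
width: -0.0
0 [array([280., 395.]), array([309., 410.]), array([257., 424.]), array([287., 439.])]
10 [array([280., 383.]), array([310., 398.]), array([258., 412.]), array([287., 427.])]
20 [array([280., 371.]), array([310., 385.]), array([258., 399.]), array([288., 415.])]
```

View pics/s7.png

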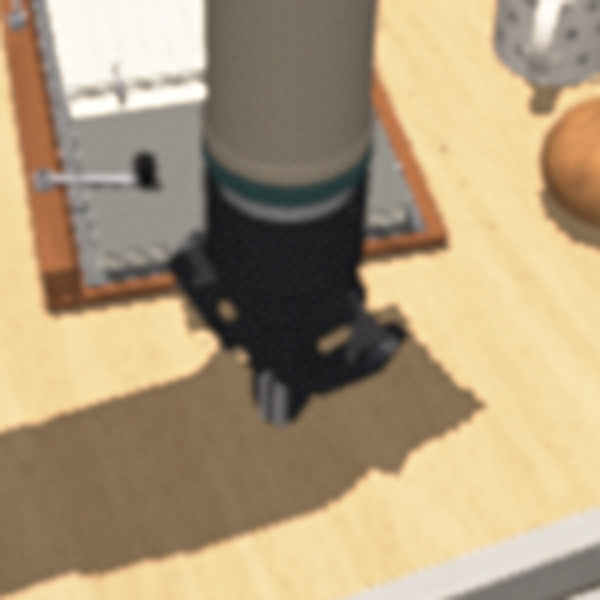

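```bash
python3 -m inch '[0,0,0.3,0,0,0,0, 0,0,0.5,0,0,0,0, 0,0,0.5,0,0,0,0]';  for i in 1 2; do python3 -m inch '[0,0,0.15,0,0,0,0,0,0,0.15,0,0,0,0]'; done
```

```text
clock: 7.1
eef_pos: [560.1, -25.0, -37.1]
tool_rot: [-1.57, 0.001, -2.501]
force: [-4.8, 1.1, 25.3]
width: 0.0
clock: 7.3
eef_pos: [560.2, -25.0, -37.2]
tool_rot: [-1.569, 0.001, -2.501]
force: [-8.2, 0.2, 38.6]
width: 0.4
clock: 7.5
eef_pos: [560.2, -25.0, -37.2]
tool_rot: [-1.569, 0.001, -2.501]
force: [-11.2, 0.9, 52.0]
width: 0.1
```

Contact at a reported z of −37, so the real tip is about 37 mm behind the reported TCP. Lifting off now. The force was on bare worktop only.

```bash
sed -i '/^def show/i OFF=37.\n' plan.py; python3 -m inch '[0,0,-1.5,0,0,0,0, 0,0,-4.5,0,0,0,0, 0,0,-8,0,0,0,0, 0,0,-9.5,0,0,0,0, 0,0,-9.5,0,0,0,0]'
python3 - <<'E'
from plan import *
show([[559,143,53-37+35],[559,143,53-37]])
grab("side","s8",(235,165,365,275),6)
E
```

```text
clock: 8.0
eef_pos: [561.7, -25.0, 54.5]
tool_rot: [-1.568, 0.004, -2.501]
force: [-0.0, -0.7, 0.8]
width: -0.3
now 8.0 [561.7 -25.   54.5] [-1.568  0.004 -2.501] F [-0.02 -0.72  0.8 ] q [ 0.08  0.7  -0.13  1.89  0.15  0.56 -1.08] w -0.3
[559 143  51] -> [ -9.82   0.35 -13.63] 
[559 143  16] -> [ -9.8    3.85 -13.64]
```

View pics/s8.png

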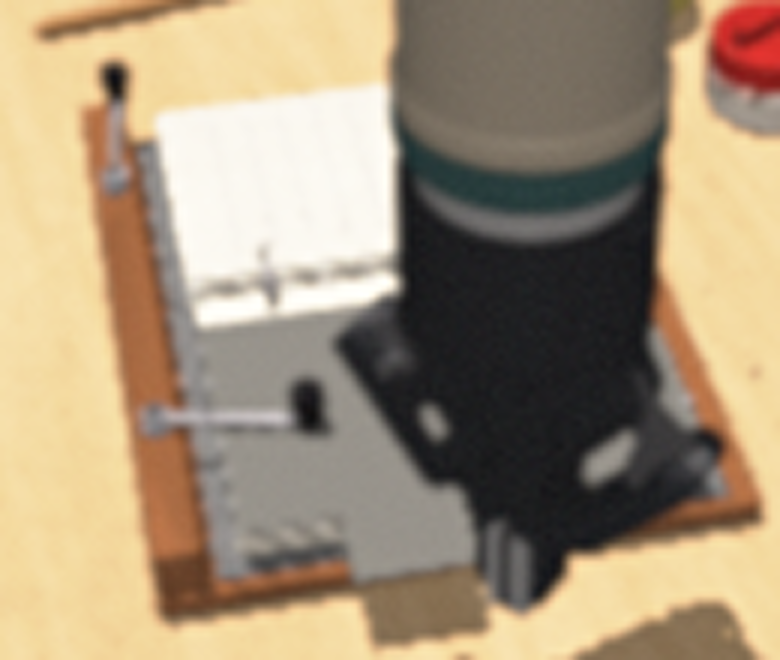

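```bash
python3 -m inch '[0,-1,0,-1.3,0,0,0, 0,-3.5,0,-4.9,0,0,0, 0,-6.2,0,-8.6,0,0,0, 0,-8.5,0,-11.8,0,0,0, 0,-9.8,0,-13.6,0,0,0, 0,-9.8,1.5,-13.6,0,0,0, 0,-9.8,2.8,-13.6,0,0,0, 0,-9.8,3.4,-13.6,0,0,0, 0,-9.8,3.5,-13.6,0,0,0, 0,-9.8,3.5,-13.6,0,0,0]'
python3 - <<'E'
from plan import *
from fit import v,toW
P=[]
for th in np.arange(v[3]-2*np.pi,1.56,.12):
    k=np.array([-112+58*np.cos(th),-75-58*np.sin(th),16])
    P.append(toW(v,k+np.array([.707,.707,0])*18)[0])
show(P)
d=grab("side","s9",(235,165,365,275),6)
E
```

```text
clock: 9.05
eef_pos: [556.9, 141.7, 16.8]
tool_rot: [-1.571, -0.001, -2.502]
force: [0.3, -0.1, 0.4]
width: -0.0
now 9.05 [556.9 141.7  16.8] [-1.571e+00 -1.000e-03 -2.502e+00] F [ 0.28 -0.06  0.43] q [-0.24  0.77 -0.08  1.86  0.12  0.51 -1.34] w -0.0
[548.6 135.4  16. ] -> [1.04 0.08 0.01] 
[545.8 129.1  16. ] -> [1.65 0.08 0.35] 
[542.2 123.1  16. ] -> [2.29 0.08 0.61] 
[537.9 117.6  16. ] -> [2.96 0.08 0.79] 
[533.  112.7  16. ] -> [3.65 0.08 0.9 ] 
[527.5 108.4  16. ] -> [4.34 0.08 0.92] 
[521.6 104.8  16. ] -> [5.04 0.08 0.85] 
[515.2 101.9  16. ] -> [5.72 0.08 0.71] 
[508.6  99.8  16. ] -> [6.37 0.08 0.48] 
[501.8  98.5  16. ] -> [7.   0.08 0.17] 
[494.8  98.   16. ] -> [ 7.59  0.08 -0.2 ] 
[487.9  98.4  16. ] -> [ 8.12  0.08 -0.65]
```

View pics/s9.png

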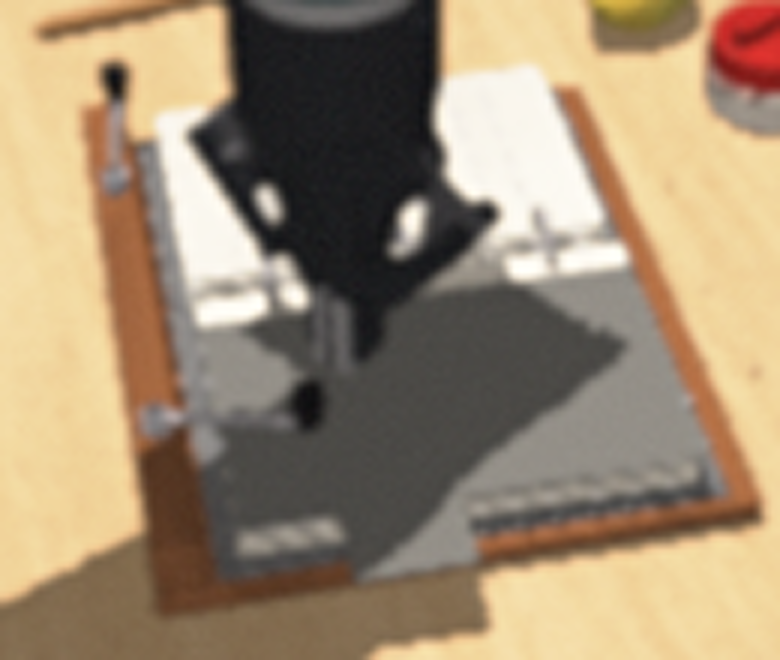

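```bash
python3 -m inch '[0,0.4,0.2,0,0,0,0, 0,0.8,0.2,0,0,0,0, 0,1.2,0.2,0.1,0,0,0, 0,1.6,0.2,0.3,0,0,0, 0,2,0.2,0.5,0,0,0, 0,2.3,0.2,0.6,0,0,0, 0,2.6,0.2,0.7,0,0,0, 0,3,0.2,0.8,0,0,0, 0,3.3,0.2,0.85,0,0,0, 0,3.6,0.2,0.9,0,0,0, 0,4,0.2,0.9,0,0,0, 0,4.3,0.2,0.9,0,0,0]'
python3 - <<'E'
from plan import *
from fit import v,toW
P=[]
for th in np.arange(.8,1.65,.1):
    k=np.array([-112+58*np.cos(th),-75-58*np.sin(th),15])
    P.append(toW(v,k+np.array([.707,.707,0])*18)[0])
show(P)
d=grab("side","s10",(235,165,365,275),6)
E
```

```text
clock: 10.3
eef_pos: [527.4, 109.5, 15.2]
tool_rot: [-1.571, -0.0, -2.501]
force: [0.6, -1.2, 0.5]
width: 0.1
now 10.3 [527.4 109.5  15.2] [-1.571 -0.    -2.501] F [ 0.61 -1.23  0.52] q [-0.2   0.74 -0.08  1.96  0.13  0.44 -1.31] w 0.1
[528.6 109.2  15. ] -> [-0.07  0.02  0.1 ] 
[523.7 106.   15. ] -> [0.51 0.02 0.06] 
[518.6 103.3  15. ] -> [ 1.08  0.02 -0.03] 
[513.2 101.2  15. ] -> [ 1.64  0.02 -0.18] 
[507.6  99.6  15. ] -> [ 2.18  0.02 -0.39] 
[501.9  98.5  15. ] -> [ 2.7   0.02 -0.65] 
[496.1  98.1  15. ] -> [ 3.19  0.02 -0.95] 
[490.3  98.2  15. ] -> [ 3.65  0.02 -1.31] 
[484.6  98.9  15. ] -> [ 4.07  0.02 -1.71]
```

View pics/s10.png

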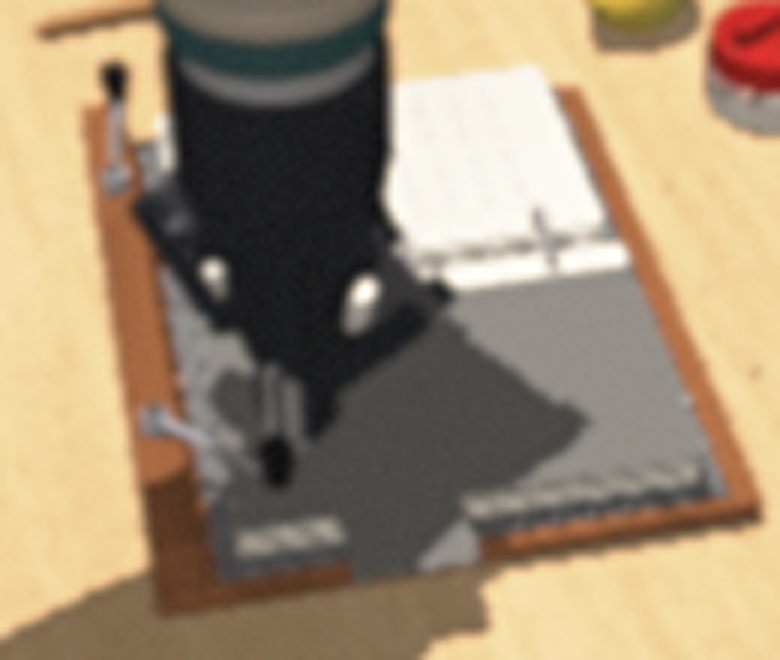

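The keeper is swinging with light force; the knob is at (278,460) in the crop. Continuing round the arc.

```bash
python3 -m inch '[0,0.3,0,0.1,0,0,0, 0,0.6,0,0.05,0,0,0, 0,0.9,0,0,0,0,0, 0,1.2,0,-0.05,0,0,0, 0,1.5,0,-0.15,0,0,0, 0,1.8,0,-0.25,0,0,0, 0,2.1,0,-0.35,0,0,0, 0,2.4,0,-0.5,0,0,0, 0,2.7,0,-0.65,0,0,0, 0,3,0,-0.8,0,0,0, 0,3.3,0,-1,0,0,0, 0,3.5,0,-1.2,0,0,0]'
python3 - <<'E'
from plan import *
show([500,110,100])
d=grab("side","s11",(235,165,365,275),6)
E
```

```text
clock: 11.55
eef_pos: [492.3, 98.4, 15.2]
tool_rot: [-1.571, -0.0, -2.501]
force: [0.6, 0.1, -0.4]
width: 0.1
now 11.55 [492.3  98.4  15.2] [-1.571 -0.    -2.501] F [ 0.56  0.09 -0.39] q [-0.2   0.71 -0.08  2.06  0.14  0.37 -1.32] w 0.1
[500 110 100] -> [-1.31 -8.48 -0.47]
```

View pics/s11.png

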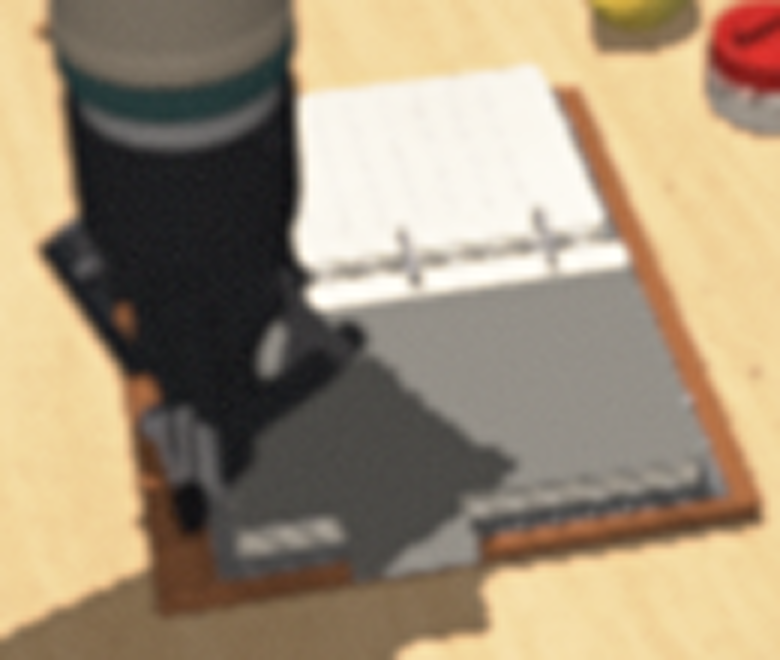

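```bash
cat >> plan.py <<'E'
def rest2w(P):
    v=[601.458,203.746,-.141]; c,s=np.cos(v[2]),np.sin(v[2]); P=np.atleast_2d(np.array(P,float))
    return np.c_[v[0]+c*P[:,0]-s*P[:,1],v[1]+s*P[:,0]+c*P[:,1],P[:,2]]
def Rtilt(deg,yaw=-.141):
    # tool x = -rest y, tool y = down, then tilt about rest x so finger points to rest +y
    c,s=np.cos(yaw),np.sin(yaw)
    ex=np.array([c,s,0]);ey=np.array([-s,c,0]);ez=np.array([0,0,1.])
    M=np.c_[-ey,-ez,np.cross(-ey,-ez)]
    return Rn.from_rotvec(np.radians(deg)*ex)*Rn.from_matrix(M)
def tips(targets,Rt=None,quiet=False):
    """targets: true-tip world points; prints shift cm & turn deg rows"""
    s=ctrl.read_state(); p=s["eef_pos"]; R=Rn.from_euler("xyz",s["tool_rot"])
    tip=p-R.apply([0,OFF,0])
    print("now",round(s["clock"],2),"eef",p.round(1),"tip",tip.round(1),"F",s["force"].round(1),"q",s["qpos"].round(2))
    Rt=Rt if Rt is not None else R
    for t in np.atleast_2d(targets):
        e=t+Rt.apply([0,OFF,0]); print(t.round(0),(R.inv().apply(e-p)/10).round(2),(R.inv()*Rt).as_rotvec(degrees=True).round(1))
E
python3 -m inch '[0,-0.8,0,0.1,0,0,0, 0,-1.3,-2,0,0,0,0, 0,-1.3,-5.5,0,0,0,0, 0,-1.3,-9,0,0,0,0, 0,-1.3,-10.5,0,0,0,0, 0,-1.3,-10.5,0,0,0,0]'
python3 - <<'E'
from plan import *
tips([[535,-50,160]],Rtilt(0)); tips([[535,-50,160]],Rtilt(45))
E
```

```text
clock: 12.2
eef_pos: [505.6, 107.1, 122.6]
tool_rot: [-1.569, 0.005, -2.501]
force: [0.2, 0.5, -0.1]
width: 0.2
now 12.2 eef [505.6 107.1 122.6] tip [505.4 107.  159.6] F [ 0.2  0.5 -0.1] q [-0.18  0.54 -0.12  1.96  0.1   0.64 -1.3 ]
[535 -50 160] [ 7.03 -0.05 14.35] [ -0.2 -45.2  -0.2]
now 12.2 eef [505.6 107.1 122.6] tip [505.4 107.  159.6] F [ 0.2  0.5 -0.1] q [-0.18  0.54 -0.12  1.96  0.1   0.64 -1.3 ]
[535 -50 160] [ 5.18 -1.12 12.5 ] [-18.  -42.7  42.3]
```

```bash
python3 -m inch '[0,0.7,0,1.4,0,-5,0, 0,1.7,0,3.5,0,-12,0, 0,2.8,0,5.7,0,-20,0, 0,3.9,0,7.9,0,-28,0, 0,5,0,10.1,0,-36,0, 0,6.1,0,12.5,0,-42,0, 0,7,0,14.3,0,-45,0, 0,7,0,14.3,0,-45,0]'
python3 - <<'E'
from plan import *
for a in (15,30,45): tips([[535,-50,160]],Rtilt(a))
d=imaging.get_image("wrist"); c=-np.array(d["R"]).T@d["t"]; s=ctrl.read_state();R=Rn.from_euler("xyz",s["tool_rot"]); print("cam in tool",R.inv().apply(c-s["eef_pos"]))
E
```

```text
clock: 13.0
eef_pos: [532.2, -54.0, 118.7]
tool_rot: [-1.573, -0.001, -1.721]
force: [0.3, -0.9, 0.1]
width: 0.1
now 13.0 eef [532.2 -54.  118.7] tip [532.3 -54.  155.7] F [ 0.3 -0.9  0.1] q [ 0.29  0.59 -0.36  1.91  0.31  0.7  -0.4 ]
[535 -50 160] [-1.39 -0.56  0.21] [ 0.  -0.5 15.1]
now 13.0 eef [532.2 -54.  118.7] tip [532.3 -54.  155.7] F [ 0.3 -0.9  0.1] q [ 0.29  0.59 -0.36  1.91  0.31  0.7  -0.4 ]
[535 -50 160] [-2.29 -0.93  0.2 ] [-0.  -0.5 30.1]
now 13.0 eef [532.2 -54.  118.7] tip [532.3 -54.  155.7] F [ 0.3 -0.9  0.1] q [ 0.29  0.59 -0.36  1.91  0.31  0.7  -0.4 ]
[535 -50 160] [-3.05 -1.51  0.19] [-0.1 -0.5 45.1]
cam in tool [ -66.63356641 -179.92200339    0.41726329]
```

```bash
python3 -m inch '[0,-0.5,-0.1,0.1,0,0,7, 0,-1,-0.2,0.1,0,0,14, 0,-1.5,-0.4,0.1,0,0,21, 0,-2,-0.7,0.1,0,0,28, 0,-2.5,-1,0.2,0,0,35, 0,-2.8,-1.3,0.2,0,0,41, 0,-3,-1.5,0.2,0,0,45, 0,-3,-1.5,0.2,0,0,45, 0,-3,-1.5,0.2,0,0,45]'
python3 - <<'E'
from plan import *
# tip target: TCP centre; top face offset 11 mm
tips([[535,-50,160]],Rtilt(45))
d=imaging.get_image("wrist"); c=-np.array(d["R"]).T@d["t"]; s=ctrl.read_state();R=Rn.from_euler("xyz",s["tool_rot"]); print("cam in tool",R.inv().apply(c-s["eef_pos"]))
d=grab("side","s12",(200,60,400,300),2.5)
tip=s["eef_pos"]-R.apply([0,37,0])
print((w2px(d,[tip,s["eef_pos"],s["eef_pos"]+[0,0,37]])-[200,60]+.5)*2.5)
E
```

```text
clock: 13.95
eef_pos: [538.6, -19.3, 135.2]
tool_rot: [-1.573, 0.786, -1.716]
force: [0.3, 0.9, 0.3]
width: -0.0
now 13.95 eef [538.6 -19.3 135.2] tip [534.9 -45.2 161.3] F [0.3 0.9 0.3] q [ 1.01  0.95 -0.9   1.84 -0.12  0.76  0.26]
[535 -50 160] [ 0.43 -0.24  0.08] [-0.1 -0.2 -0. ]
cam in tool [ -68.43778411 -180.38780464   -0.21272692]
[[283.63646591 473.96166504]
 [275.89507957 473.47323789]
 [275.71073398 437.48868948]]
```

View pics/s12.png

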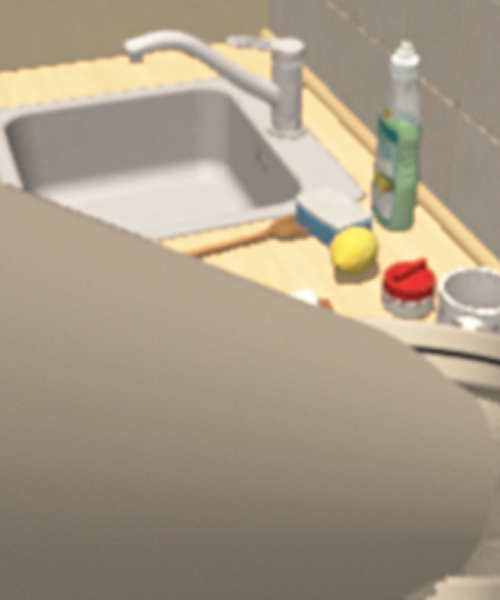

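Run:
```python
from h import *
d=grab("wrist","w4",None,1.2)
print(w2px(d,[[548.1,41.6,40]])*1.2)
grab("top","t4",(200,100,460,300),3)
```

```text
[[380.80598182 248.17010409]]
```

View pics/w4.png

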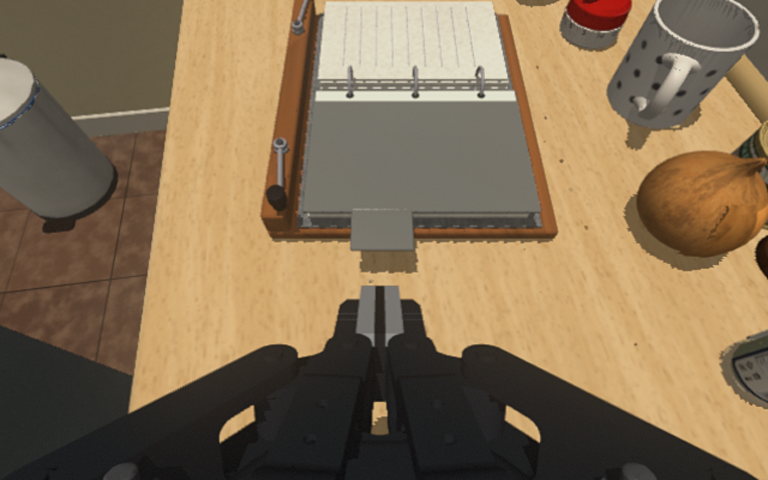

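View pics/t4.png

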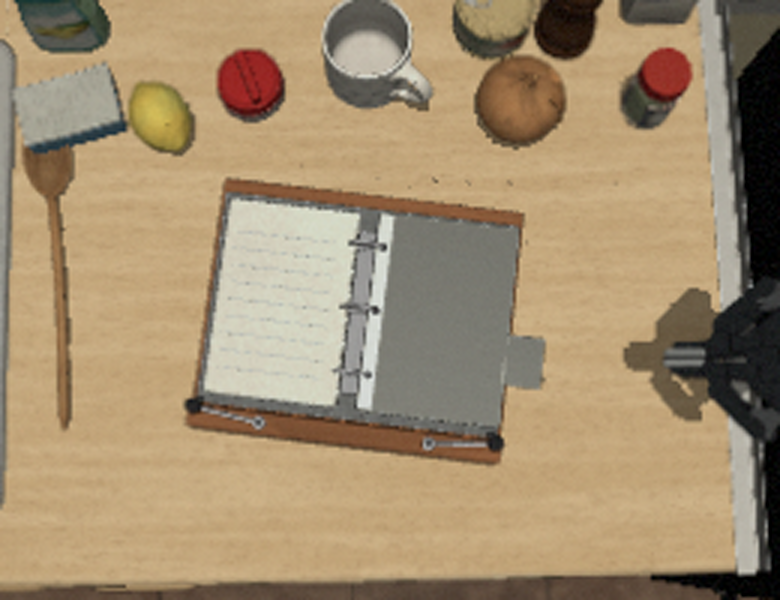

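Run:
```python
from plan import *
tips(rest2w([[-30,-215,60],[-30,-215,12],[-30,-163.8,12]]),Rtilt(45))
s=ctrl.read_state()
```

```text
now 14.15 eef [538.9 -19.2 136.1] tip [535.2 -45.1 162.3] F [-1.1 -0.6 -0.5] q [ 1.01  0.94 -0.91  1.84 -0.12  0.76  0.26]
[542.  -5.  60.] [ 4.33 10.12  0.04] [-0.1  0.   0.1]
[542.  -5.  12.] [ 7.72 13.52  0.04] [-0.1  0.   0.1]
[549.  46.  12.] [ 4.1  17.13  0.03] [-0.1  0.   0.1]
```

```bash
python3 -m inch '[0,0.6,1.4,0,0,0,0, 0,1.6,3.8,0,0,0,0, 0,2.7,6.3,0,0,0,0, 0,3.7,8.6,0,0,0,0, 0,4.3,10.1,0,0,0,0, 0,5.2,11,0,0,0,0, 0,6.3,12.1,0,0,0,0, 0,7,12.8,0,0,0,0, 0,7.4,13.2,0,0,0,0, 0,7.4,13.2,0,0,0,0]'
python3 - <<'E'
from plan import *
tips(rest2w([[-30,-163.8,12],[-30,-163.8,20]]),Rtilt(45))
d=grab("wrist","w5",(160,100,480,340),2.4)
e=grab("top","t5",(300,180,420,270),6)
E
```

```text
clock: 15.15
eef_pos: [544.6, 19.4, -11.0]
tool_rot: [-1.572, 0.786, -1.717]
force: [-0.4, -0.1, -0.2]
width: -0.0
now 15.15 eef [544.6  19.4 -11. ] tip [540.8  -6.5  15.1] F [-0.4 -0.1 -0.2] q [ 0.9   1.18 -0.81  1.88 -0.04  0.5   0.31]
[549.  46.  12.] [-3.52  3.96  0.02] [-0.2 -0.2 -0. ]
[549.  46.  20.] [-4.09  3.4   0.02] [-0.2 -0.2 -0. ]
```

View pics/w5.png

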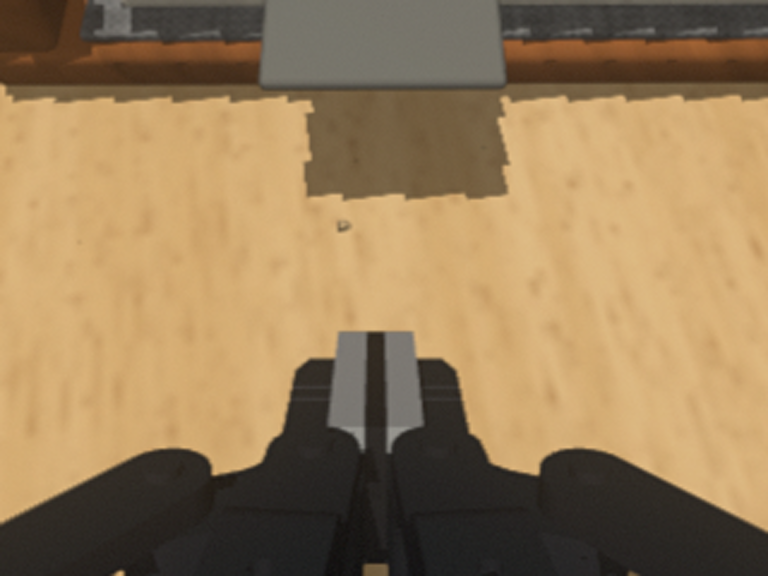

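View pics/t5.png

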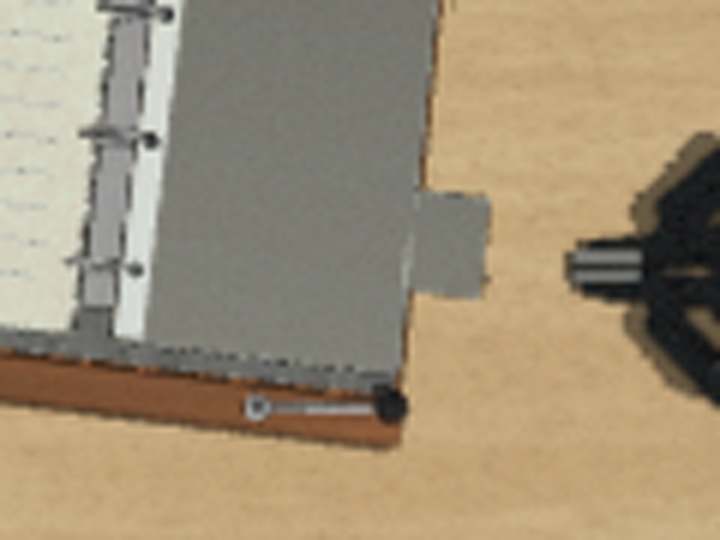

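```bash
python3 -m inch '[0,-0.3,0.7,0,0,0,0, 0,-0.8,1.2,0,0,0,0, 0,-1.4,1.8,0,0,0,0, 0,-2,2.4,0,0,0,0, 0,-2.6,3,0,0,0,0, 0,-3.1,3.5,0,0,0,0, 0,-3.4,3.9,0,0,0,0, 0,-3.6,4.0,0,0,0,0,0,-3.6,4.0,0,0,0,0]'
python3 - <<'E'
from plan import *
n=np.array([0,.707,.707]);dd=np.array([0,.707,-.707]);P=[]
for f in range(0,101,5):
    a=np.radians(f); cd=np.array([0,-np.cos(a),np.sin(a)]); nd=np.array([0,-np.sin(a),-np.cos(a)])
    E=168*cd+[0,0,40]+1.5*nd
    TC=E+12*dd if f<45 else E-12*cd
    P.append(TC-10*n+[-30,0,0])
tips(rest2w(P),Rtilt(45))
d=grab("wrist","w6",(160,100,480,340),2.4)
e=grab("top","t6",(300,180,420,270),6)
E
```

```text
clock: 16.15
eef_pos: [552.4, 73.2, -13.2]
tool_rot: [-1.571, 0.785, -1.715]
force: [-0.2, -0.3, -0.4]
width: 0.1
now 16.15 eef [552.4  73.2 -13.2] tip [548.7  47.3  12.9] F [-0.2 -0.3 -0.4] q [ 0.82  1.18 -0.82  1.92 -0.07  0.4   0.27]
[548.  43.  23.] [-0.41 -1.01  0.02] [-0.1 -0.1 -0. ]
[548.  44.  38.] [-1.48 -2.01  0.02] [-0.1 -0.1 -0. ]
[549.  45.  52.] [-2.63 -2.91  0.02] [-0.1 -0.1 -0. ]
[549.  48.  66.] [-3.86 -3.71  0.02] [-0.1 -0.1 -0. ]
[550.  53.  80.] [-5.15 -4.4   0.02] [-0.1 -0.1 -0. ]
[550.  58.  94.] [-6.5  -4.97  0.02] [-0.1 -0.1 -0. ]
[551.  65. 107.] [-7.9  -5.42  0.01] [-0.1 -0.1 -0. ]
[552.  72. 120.] [-9.33 -5.75  0.01] [-0.1 -0.1 -0. ]
[554.  81. 131.] [-1.078e+01 -5.960e+00  1.000e-02] [-0.1 -0.1 -0. ]
[555.  91. 142.] [-1.224e+01 -6.030e+00  1.000e-02] [-0.1 -0.1 -0. ]
[557. 101. 151.] [-13.6   -5.99   0.  ] [-0.1 -0.1 -0. ]
[558. 111. 160.] [-14.95  -5.82  -0.  ] [-0.1 -0.1 -0. ]
[560. 122. 167.] [-1.628e+01 -5.540e+00 -1.000e-02] [-0.1 -0.1 -0. ]
[561. 134. 174.] [-1.759e+01 -5.150e+00 -1.000e-02] [-0.1 -0.1 -0. ]
[563. 147. 179.] [-1.885e+01 -4.640e+00 -1.000e-02] [-0.1 -0.1 -0. ]
[565. 160. 183.] [-2.006e+01 -4.020e+00 -2.000e-02] [-0.1 -0.1 -0. ]
[567. 173. 186.] [-2.122e+01 -3.300e+00 -2.000e-02] [-0.1 -0.1 -0. ]
[569. 186. 188.] [-22.3   -2.48  -0.03] [-0.1 -0.1 -0. ]
[571. 199. 189.] [-23.32  -1.57  -0.03] [-0.1 -0.1 -0. ]
[572. 213. 188.] [-24.24  -0.58  -0.04] [-0.1 -0.1 -0. ]
[574. 226. 187.] [-25.08   0.5   -0.04] [-0.1 -0.1 -0. ]
```

View pics/w6.png

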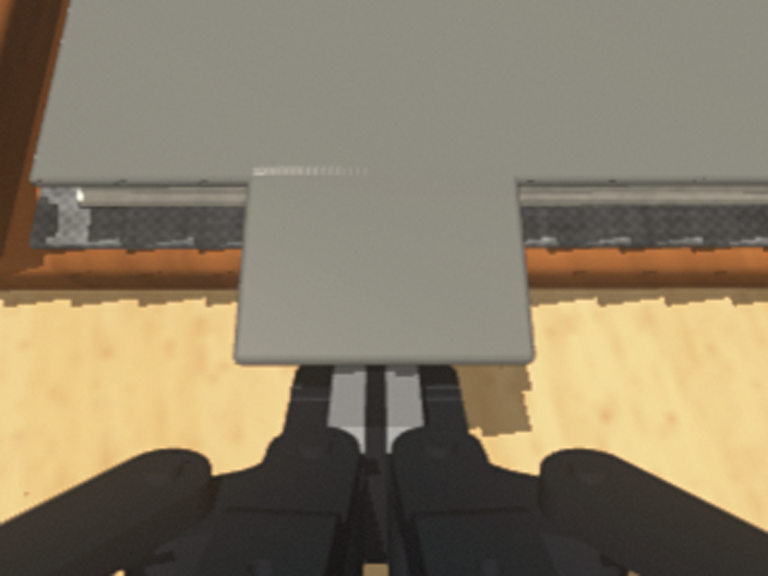

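View pics/t6.png

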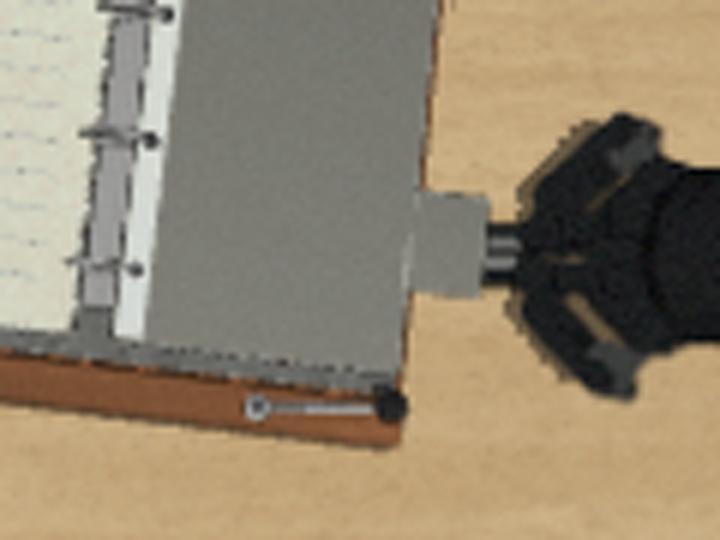

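```bash
python3 -m inch '[0,-0.4,-1,0,0,0,0, 0,-0.9,-1.5,0,0,0,0, 0,-1.5,-2,0,0,0,0, 0,-2.1,-2.5,0,0,0,0, 0,-2.6,-2.9,0,0,0,0, 0,-3.3,-3.3,0,0,0,0, 0,-3.9,-3.7,0,0,0,0, 0,-4.5,-4,0,0,0,0, 0,-5.2,-4.4,0,0,0,0, 0,-5.9,-4.7,0,0,0,0, 0,-6.5,-5,0,0,0,0, 0,-6.5,-5,0,0,0,0]'
cat > path.py <<'E'
from plan import *
import sys
n=np.array([0,.707,.707]);dd=np.array([0,.707,-.707])
def T(f):
    a=np.radians(f); cd=np.array([0,-np.cos(a),np.sin(a)]); nd=np.array([0,-np.sin(a),-np.cos(a)])
    E=168*cd+[0,0,40]+1.5*nd
    TC=E+12*dd if f<45 else E-12*cd
    return TC-10*n+[-30,0,0]
a,b,c=map(float,sys.argv[1:4])
tips(rest2w([T(f) for f in np.arange(a,b,c)]),Rtilt(45))
d=grab("wrist",sys.argv[4],(120,40,520,340),2)
E
python3 path.py 25 70 5 w7
```

```text
clock: 17.45
eef_pos: [554.2, 84.1, 69.1]
tool_rot: [-1.569, 0.786, -1.713]
force: [0.8, -1.4, -0.3]
width: -0.1
now 17.45 eef [554.2  84.1  69.1] tip [550.4  58.2  95.3] F [ 0.8 -1.4 -0.3] q [ 0.83  1.04 -0.88  1.94 -0.12  0.48  0.21]
[550.  58.  94.] [ 0.1   0.07 -0.  ] [-0.2 -0.1 -0. ]
[551.  65. 107.] [-1.3  -0.38 -0.  ] [-0.2 -0.1 -0. ]
[552.  72. 120.] [-2.72 -0.71 -0.  ] [-0.2 -0.1 -0. ]
[554.  81. 131.] [-4.17 -0.91 -0.  ] [-0.2 -0.1 -0. ]
[555.  91. 142.] [-5.64 -0.99 -0.  ] [-0.2 -0.1 -0. ]
[557. 101. 151.] [-7.   -0.94 -0.01] [-0.2 -0.1 -0. ]
[558. 111. 160.] [-8.35 -0.78 -0.01] [-0.2 -0.1 -0. ]
[560. 122. 167.] [-9.68 -0.5  -0.01] [-0.2 -0.1 -0. ]
[561. 134. 174.] [-1.098e+01 -1.000e-01 -1.000e-02] [-0.2 -0.1 -0. ]
```

View pics/w7.png

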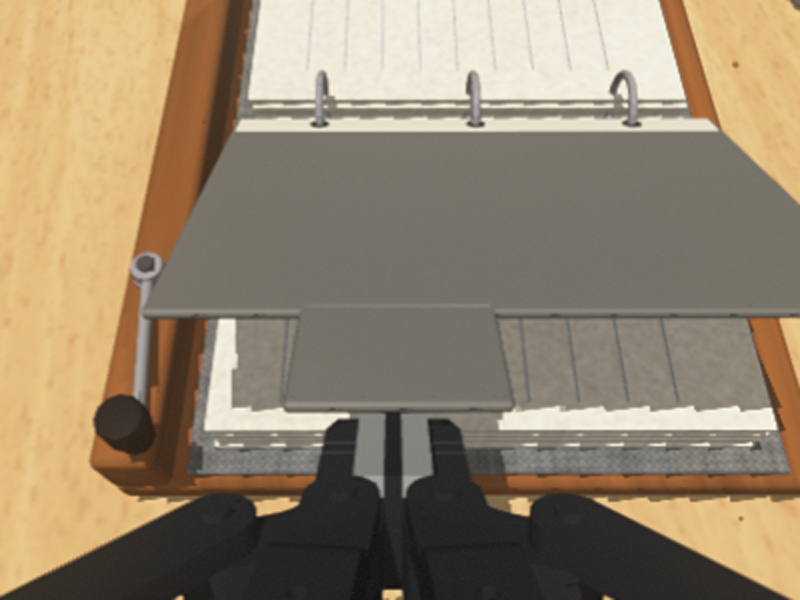

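```bash
python3 -m inch '[0,-0.9,-0.25,0,0,0,0, 0,-1.8,-0.5,0,0,0,0, 0,-2.7,-0.7,0,0,0,0, 0,-3.6,-0.85,0,0,0,0, 0,-4.5,-0.95,0,0,0,0, 0,-5.4,-1,0,0,0,0, 0,-6.3,-1,0,0,0,0, 0,-7.2,-0.9,0,0,0,0, 0,-8.1,-0.8,0,0,0,0, 0,-9,-0.65,0,0,0,0, 0,-9.7,-0.5,0,0,0,0, 0,-9.7,-0.5,0,0,0,0]'
python3 path.py 60 106 5 w8
```

```text
clock: 18.7
eef_pos: [563.3, 149.1, 141.0]
tool_rot: [-1.569, 0.786, -1.713]
force: [-0.0, -0.3, 0.6]
width: 0.0
now 18.7 eef [563.3 149.1 141. ] tip [559.6 123.2 167.2] F [-0.  -0.3  0.6] q [ 0.74  0.91 -0.94  1.95 -0.2   0.48  0.11]
[560. 122. 167.] [ 0.05 -0.06  0.01] [-0.1 -0.  -0. ]
[561. 134. 174.] [-1.25  0.34  0.  ] [-0.1 -0.  -0. ]
[563. 147. 179.] [-2.52  0.85  0.  ] [-0.1 -0.  -0. ]
[565. 160. 183.] [-3.73  1.47 -0.  ] [-0.1 -0.  -0. ]
[567. 173. 186.] [-4.88  2.19 -0.  ] [-0.1 -0.  -0. ]
[569. 186. 188.] [-5.97  3.01 -0.01] [-0.1 -0.  -0. ]
[571. 199. 189.] [-6.98  3.92 -0.01] [-0.1 -0.  -0. ]
[572. 213. 188.] [-7.91  4.91 -0.01] [-0.1 -0.  -0. ]
[574. 226. 187.] [-8.75  5.98 -0.01] [-0.1 -0.  -0. ]
[576. 240. 184.] [-9.49  7.12 -0.02] [-0.1 -0.  -0. ]
```

View pics/w8.png

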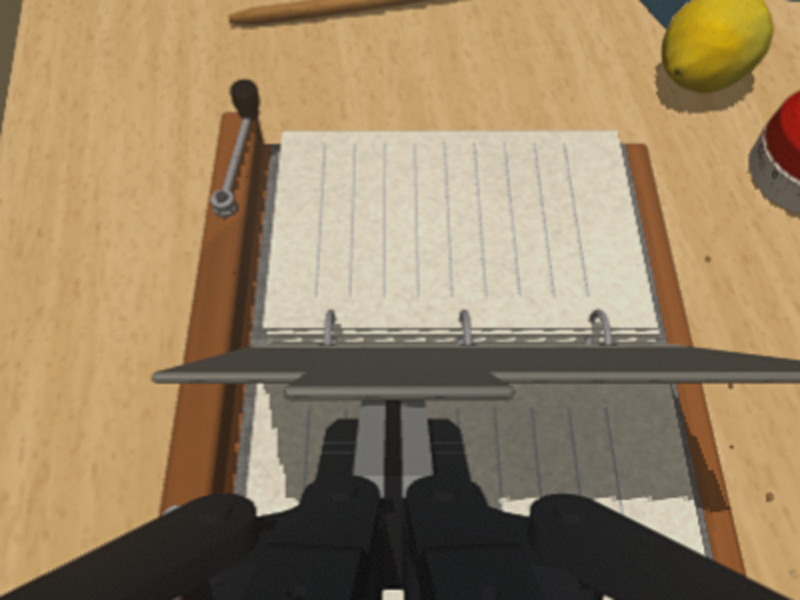

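```bash
python3 -m inch '[0,-0.6,0.15,0,0,0,0, 0,-1.2,0.3,0,0,0,0, 0,-1.8,0.55,0,0,0,0, 0,-2.4,0.8,0,0,0,0, 0,-2.9,1.05,0,0,0,0, 0,-3.4,1.3,0,0,0,0, 0,-3.9,1.55,0,0,0,0, 0,-4.3,1.8,0,0,0,0, 0,-4.8,2.1,0,0,0,0, 0,-5.2,2.4,0,0,0,0, 0,-5.6,2.7,0,0,0,0, 0,-6,3,0,0,0,0]'
python3 path.py 84 111 3 w9
```

```text
clock: 19.95
eef_pos: [572.6, 211.1, 161.4]
tool_rot: [-1.571, 0.785, -1.716]
force: [-0.4, -0.2, -0.0]
width: -0.1
now 19.95 eef [572.6 211.1 161.4] tip [568.8 185.2 187.6] F [-0.4 -0.2 -0. ] q [ 0.63  0.87 -0.94  1.94 -0.24  0.43  0.03]
[568. 183. 188.] [ 0.11 -0.16 -0.04] [-0.2 -0.2  0. ]
[569. 191. 189.] [-0.51  0.36 -0.04] [-0.2 -0.2  0. ]
[571. 199. 189.] [-1.11  0.92 -0.04] [-0.2 -0.2  0. ]
[572. 208. 189.] [-1.68  1.51 -0.04] [-0.2 -0.2  0. ]
[573. 216. 188.] [-2.21  2.12 -0.05] [-0.2 -0.2  0. ]
[574. 224. 187.] [-2.72  2.76 -0.05] [-0.2 -0.2  0. ]
[575. 232. 186.] [-3.19  3.43 -0.05] [-0.2 -0.2  0. ]
[576. 240. 184.] [-3.62  4.13 -0.06] [-0.2 -0.2  0. ]
[577. 247. 182.] [-4.02  4.84 -0.06] [-0.2 -0.2  0. ]
```

View pics/w9.png

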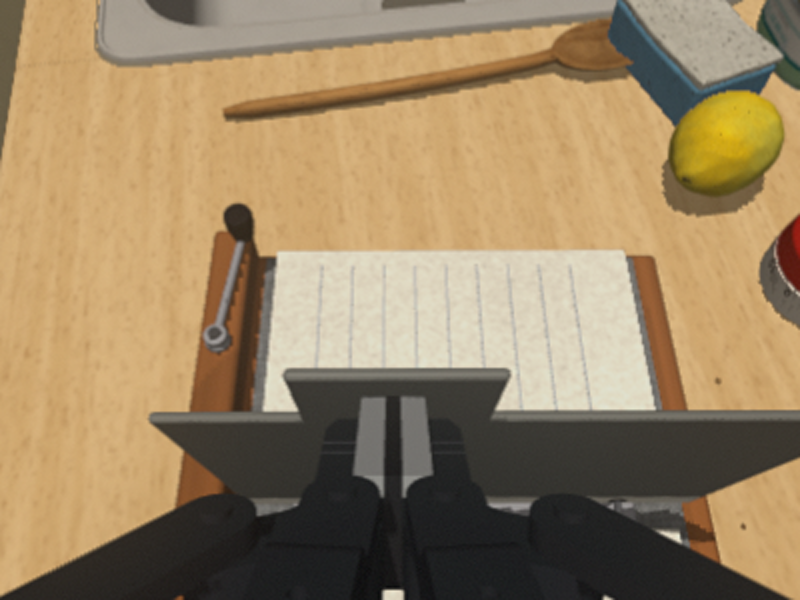

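```bash
python3 -m inch '[0,-0.3,0.2,0,0,0,0, 0,-0.5,0.4,0,0,0,0, 0,-0.7,0.55,0,0,0,0, 0,-0.9,0.75,0,0,0,0, 0,-1.1,0.95,0,0,0,0, 0,-1.3,1.15,0,0,0,0, 0,-1.5,1.35,0,0,0,0, 0,-1.7,1.5,0,0,0,0, 0,-1.9,1.75,0,0,0,0]'
python3 path.py 90 111 3 w10
```

```text
clock: 20.9
eef_pos: [576.4, 236.5, 162.5]
tool_rot: [-1.571, 0.785, -1.716]
force: [0.2, -0.0, 0.5]
width: -0.1
now 20.9 eef [576.4 236.5 162.5] tip [572.6 210.6 188.7] F [ 0.2 -0.   0.5] q [ 0.58  0.87 -0.94  1.94 -0.25  0.4   0.01]
[571. 199. 189.] [ 0.78 -0.82 -0.05] [-0.2 -0.2 -0. ]
[572. 208. 189.] [ 0.21 -0.23 -0.05] [-0.2 -0.2 -0. ]
[573. 216. 188.] [-0.33  0.39 -0.06] [-0.2 -0.2 -0. ]
[574. 224. 187.] [-0.83  1.03 -0.06] [-0.2 -0.2 -0. ]
[575. 232. 186.] [-1.3   1.7  -0.06] [-0.2 -0.2 -0. ]
[576. 240. 184.] [-1.73  2.39 -0.07] [-0.2 -0.2 -0. ]
[577. 247. 182.] [-2.13  3.1  -0.07] [-0.2 -0.2 -0. ]
```

View pics/w10.png

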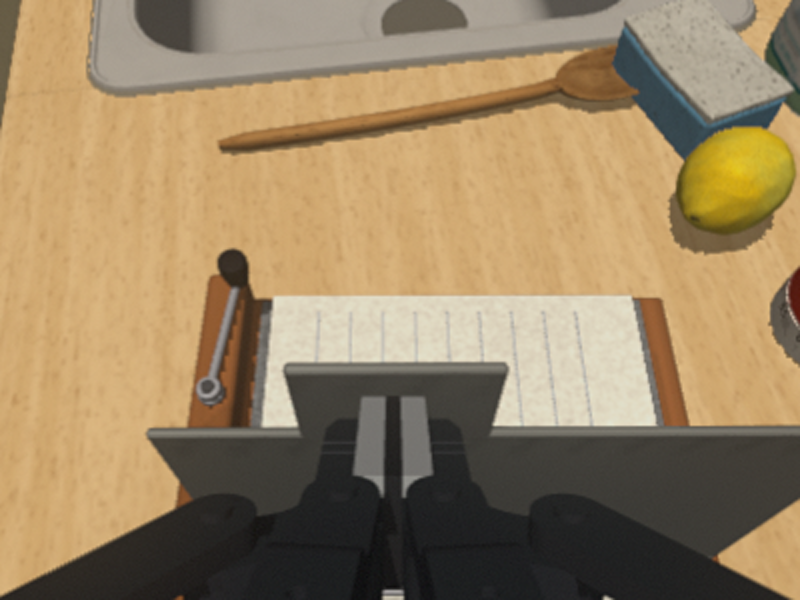

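Still in contact at about 93°. A little further, slowly.

```bash
python3 -m inch '[0,-0.2,0.2,0,0,0,0, 0,-0.4,0.4,0,0,0,0, 0,-0.6,0.7,0,0,0,0, 0,-0.8,0.9,0,0,0,0, 0,-0.9,1.1,0,0,0,0, 0,-1.1,1.3,0,0,0,0, 0,-1.2,1.5,0,0,0,0, 0,-1.3,1.7,0,0,0,0, 0,-1.3,1.7,0,0,0,0]'
python3 path.py 99 111 3 w11
```

```text
clock: 21.85
eef_pos: [579.2, 257.6, 159.6]
tool_rot: [-1.571, 0.786, -1.715]
force: [-0.1, 0.0, 0.1]
width: -0.1
now 21.85 eef [579.2 257.6 159.6] tip [575.4 231.7 185.8] F [-0.1  0.   0.1] q [ 0.54  0.88 -0.93  1.93 -0.26  0.37 -0.01]
[574. 224. 187.] [ 0.48 -0.69 -0.03] [-0.1 -0.1 -0. ]
[575. 232. 186.] [ 0.01 -0.02 -0.04] [-0.1 -0.1 -0. ]
[576. 240. 184.] [-0.43  0.68 -0.04] [-0.1 -0.1 -0. ]
[577. 247. 182.] [-0.82  1.39 -0.04] [-0.1 -0.1 -0. ]
```

View pics/w11.png

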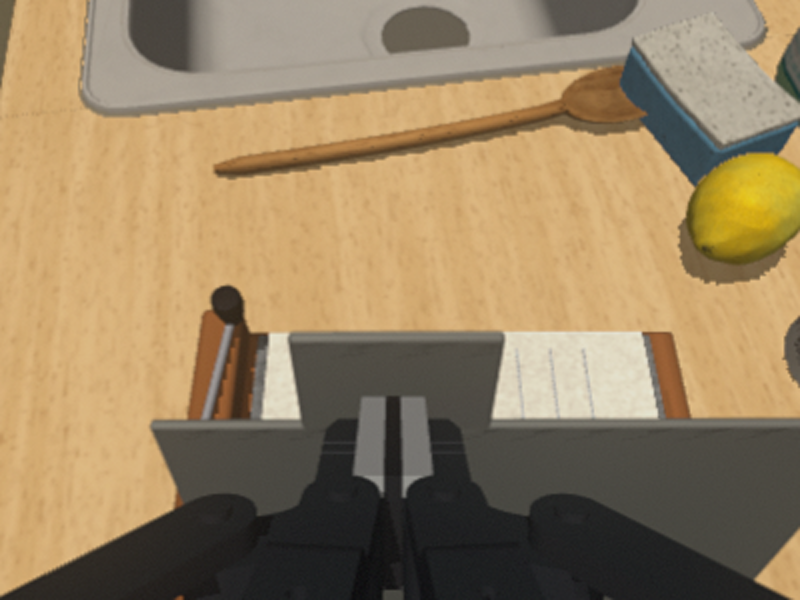

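```bash
python3 -m inch '[0,0,0,0,0,0,0, 0,0,0,0,0,0,0, 0,0,0,0,0,0,0, 0,0,0,0,0,0,0]'
python3 path.py 99 111 3 w12
```

```text
clock: 22.3
eef_pos: [579.3, 257.2, 159.6]
tool_rot: [-1.571, 0.785, -1.716]
force: [0.7, -0.0, 0.3]
width: -0.1
now 22.3 eef [579.3 257.2 159.6] tip [575.6 231.3 185.8] F [ 0.7 -0.   0.3] q [ 0.54  0.88 -0.93  1.93 -0.26  0.38 -0.01]
[574. 224. 187.] [ 0.45 -0.65 -0.06] [-0.2 -0.2 -0. ]
[575. 232. 186.] [-0.02  0.02 -0.06] [-0.2 -0.2 -0. ]
[576. 240. 184.] [-0.45  0.71 -0.06] [-0.2 -0.2 -0. ]
[577. 247. 182.] [-0.85  1.42 -0.07] [-0.2 -0.2 -0. ]
```

View pics/w12.png

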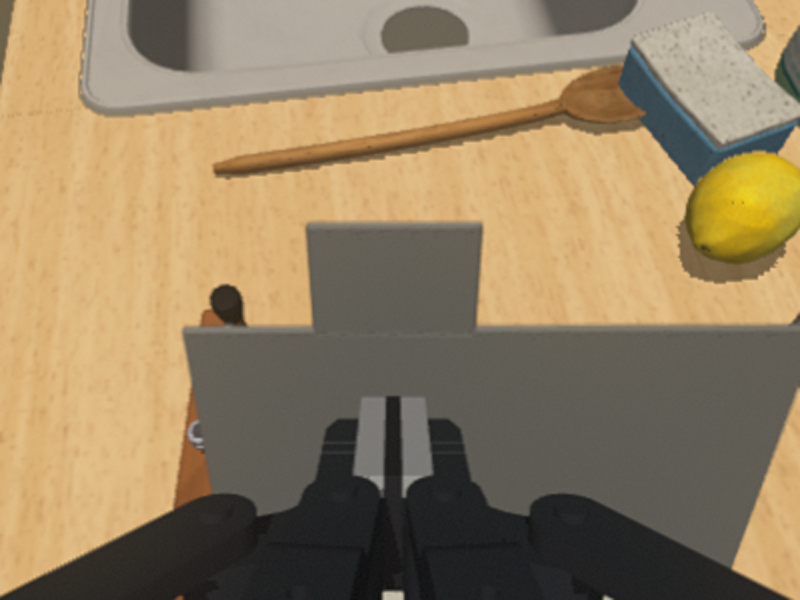

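```bash
python3 -m inch '[0,0,0,0,0,0,0, 0,-0.4,-0.4,0,0,0,0, 0,-1.4,-1.4,0,0,0,0, 0,-2,-2,0,0,0,0, 0,-2,-2,0,0,0,0]'
python3 - <<'E'
from plan import *
yaw=-.141+np.arctan2(-.6,.8)
Rd=Rn.from_euler("xyz",[-np.pi/2,0,yaw]);print(yaw)
tips(rest2w([[-60,100,200]]),Rtilt(0)); tips(rest2w([[-130,151,140]]),Rd)
d=grab("wrist","w13",None,1.2)
d=grab("side","s13",(200,120,400,280),4)
E
```

```text
clock: 22.85
eef_pos: [580.3, 257.7, 190.1]
tool_rot: [-1.566, 0.786, -1.712]
force: [0.8, -0.1, 0.3]
width: -0.4
-0.7845011087932844
now 22.85 eef [580.3 257.7 190.1] tip [576.4 231.8 216.2] F [ 0.8 -0.1  0.3] q [ 0.55  0.82 -0.95  1.92 -0.27  0.43 -0.03]
[556. 311. 200.] [-1.59  5.4  -3.18] [ -0.3  -0.1 -45. ]
now 22.85 eef [580.3 257.7 190.1] tip [576.4 231.8 216.2] F [ 0.8 -0.1  0.3] q [ 0.55  0.82 -0.95  1.92 -0.27  0.43 -0.03]
[494. 372. 140.] [ -0.95  13.22 -10.22] [-21.1 -50.4 -41.6]
```

View pics/w13.png

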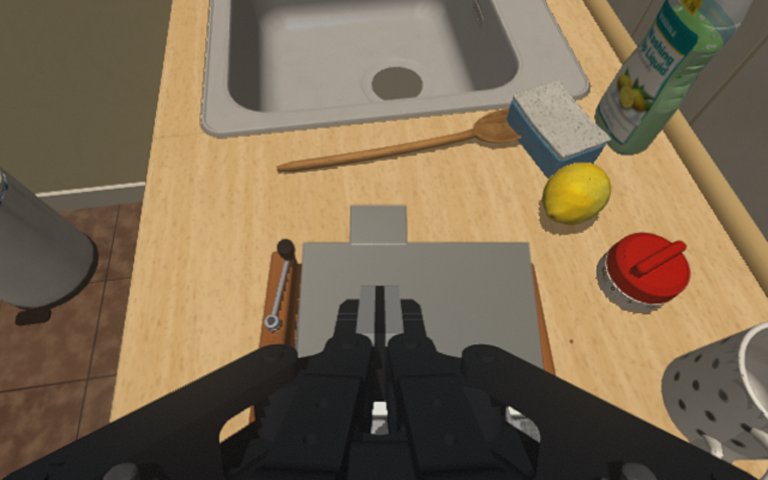

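View pics/s13.png

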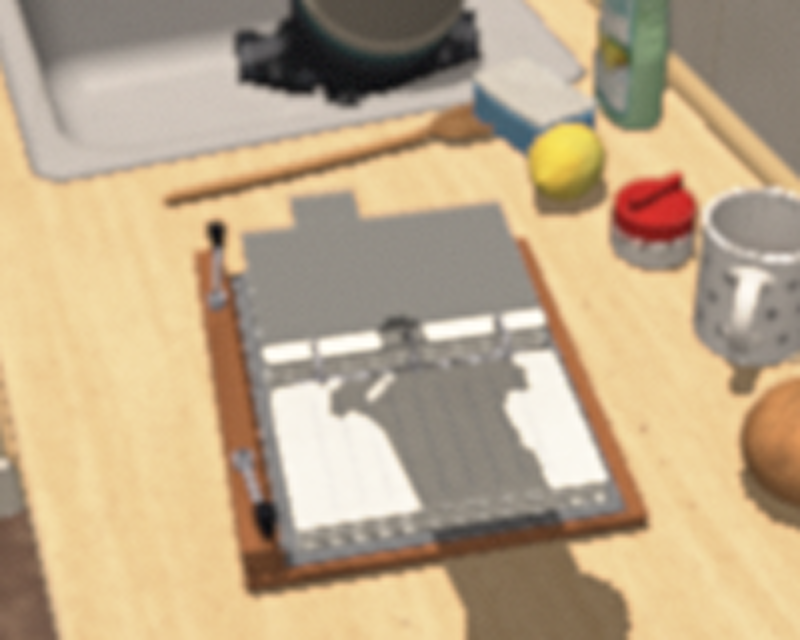

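The card lies flat on the left. Next I'll go to the left keeper with the tool upright again.

```bash
python3 -m inch '[0,0,0.7,-0.6,-1,-3,-2, 0,-0.1,2,-1.6,-3,-8,-7, 0,-0.2,3.4,-2.6,-5,-13,-11, 0,-0.3,4.8,-3.7,-7.5,-18,-15, 0,-0.4,6.2,-4.8,-10,-23.5,-19.5, 0,-0.5,7.6,-5.9,-12,-29,-24, 0,-0.6,9,-7,-14,-34.5,-28.5, 0,-0.7,10.4,-8,-16.5,-40,-33, 0,-0.8,11.8,-9,-19,-45.5,-37.5, 0,-0.9,12.8,-9.8,-21,-50,-41.5, 0,-0.9,13.2,-10.2,-21,-50.4,-41.6, 0,-0.9,13.2,-10.2,-21,-50.4,-41.6]'
python3 - <<'E'
from plan import *
yaw=-.141+np.arctan2(-.6,.8)
Rd=Rn.from_euler("xyz",[-np.pi/2,0,yaw])
tips(rest2w([[-130,151,140],[-130,151,52]]),Rd)
d=grab("side","s14",(200,120,400,280),4)
d=grab("top","t14",(230,140,410,275),4.4)
d=grab("wrist","w14",None,1.2)
E
```

```text
clock: 24.15
eef_pos: [490.9, 371.5, 100.1]
tool_rot: [-1.574, 0.003, -0.783]
force: [0.4, -0.2, -0.1]
width: -0.2
now 24.15 eef [490.9 371.5 100.1] tip [491.  371.5 137.1] F [ 0.4 -0.2 -0.1] q [-0.44  0.72 -0.41  1.69  0.37  0.81 -0.24]
[494. 372. 140.] [ 0.22 -0.29  0.22] [ 0.2  0.1 -0.2]
[494. 372.  52.] [0.24 8.51 0.24] [ 0.2  0.1 -0.2]
```

View pics/s14.png

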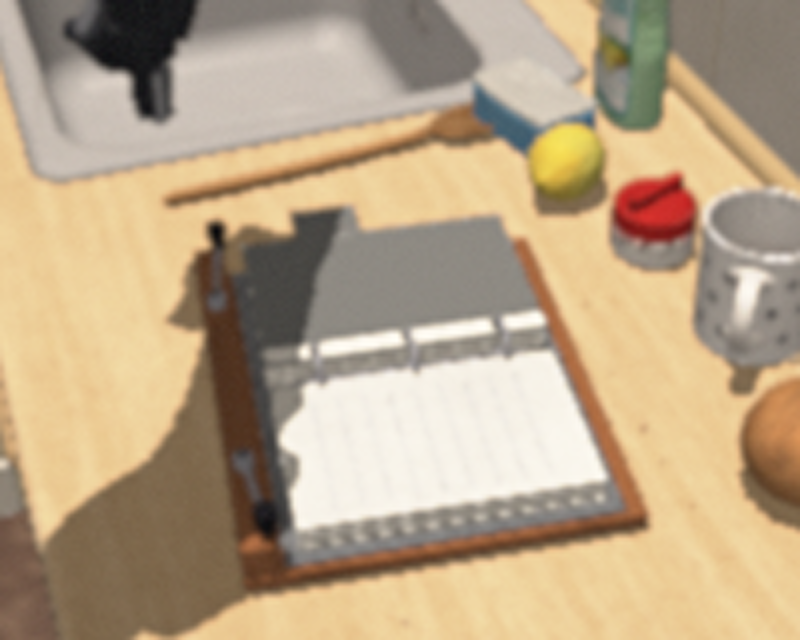

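View pics/t14.png

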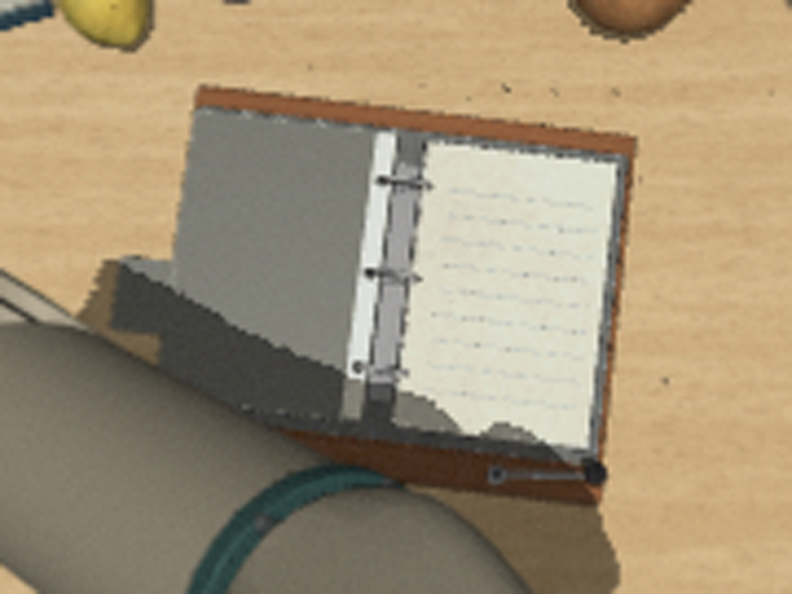

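View pics/w14.png

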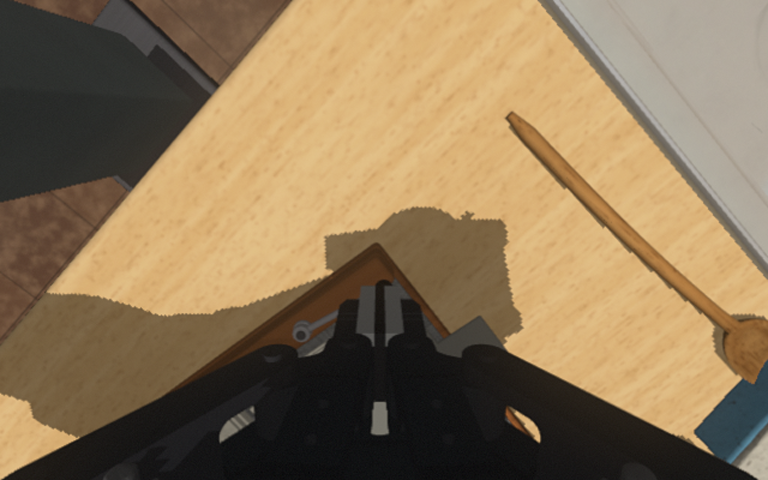

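```bash
python3 -m inch '[0,0.1,1.5,0.1,0,0,0, 0,0.2,4,0.2,0,0,0, 0,0.2,6.2,0.2,0,0,0, 0,0.2,7.8,0.2,0,0,0, 0,0.2,8.5,0.2,0,0,0, 0,0.2,8.5,0.2,0,0,0]'
python3 - <<'E'
from plan import *
P=[]
for th in np.arange(1.443,.35,-.1):
    P.append([-112+58*np.cos(th)-.8*18,75+58*np.sin(th)+.6*18,52])
tips(rest2w(P))
d=grab("side","s15",(200,120,320,240),5)
E
```

```text
clock: 24.9
eef_pos: [495.2, 369.7, 14.8]
tool_rot: [-1.574, 0.002, -0.786]
force: [0.7, 0.4, 0.5]
width: -0.4
now 24.9 eef [495.2 369.7  14.8] tip [495.3 369.7  51.8] F [0.7 0.4 0.5] q [-0.47  0.84 -0.35  1.73  0.44  0.65 -0.29]
[504. 362.  52.] [ 1.12 -0.03  0.08] [0. 0. 0.]
[509. 361.  52.] [ 1.64 -0.03  0.34] [0. 0. 0.]
[515. 358.  52.] [ 2.18 -0.03  0.55] [0. 0. 0.]
[520. 355.  52.] [ 2.74 -0.03  0.7 ] [0. 0. 0.]
[524. 352.  52.] [ 3.31 -0.03  0.8 ] [0. 0. 0.]
[529. 348.  52.] [ 3.89 -0.03  0.84] [0. 0. 0.]
[533. 344.  52.] [ 4.47 -0.04  0.82] [0. 0. 0.]
[536. 339.  52.] [ 5.04 -0.04  0.74] [0. 0. 0.]
[539. 334.  52.] [ 5.61 -0.04  0.61] [0. 0. 0.]
[542. 329.  52.] [ 6.15 -0.04  0.42] [0. 0. 0.]
[544. 324.  52.] [ 6.68 -0.04  0.18] [0. 0. 0.]
```

View pics/s15.png

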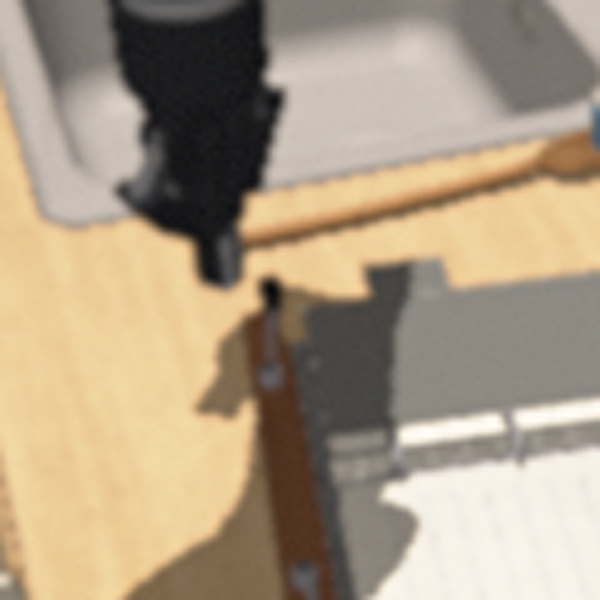

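```bash
python3 -m inch '[0,0.4,0,0,0,0,0, 0,0.8,0,0.05,0,0,0, 0,1.1,0,0.1,0,0,0, 0,1.4,0,0.2,0,0,0, 0,1.7,0,0.35,0,0,0, 0,2,0,0.5,0,0,0, 0,2.3,0,0.6,0,0,0, 0,2.6,0,0.65,0,0,0, 0,2.9,0,0.75,0,0,0, 0,3.2,0,0.8,0,0,0, 0,3.5,0,0.8,0,0,0, 0,3.8,0,0.85,0,0,0]'
python3 - <<'E'
from plan import *
P=[]
for th in np.arange(1.0,.25,-.1):
    P.append([-112+58*np.cos(th)-.8*18,75+58*np.sin(th)+.6*18,52])
tips(rest2w(P))
d=grab("side","s16",(200,120,320,240),5)
E
```

```text
clock: 26.15
eef_pos: [528.4, 349.5, 15.8]
tool_rot: [-1.572, 0.001, -0.785]
force: [-0.0, 0.5, 0.1]
width: 0.2
now 26.15 eef [528.4 349.5  15.8] tip [528.5 349.5  52.8] F [-0.   0.5  0.1] q [-0.41  0.85 -0.37  1.69  0.44  0.68 -0.22]
[526. 350.  52.] [-0.22  0.08 -0.1 ] [0. 0. 0.]
[530. 346.  52.] [ 0.35  0.08 -0.08] [0. 0. 0.]
[534. 342.  52.] [ 0.93  0.08 -0.13] [0. 0. 0.]
[538. 337.  52.] [ 1.5   0.08 -0.23] [0. 0. 0.]
[540. 332.  52.] [ 2.06  0.08 -0.39] [0. 0. 0.]
[543. 327.  52.] [ 2.6   0.08 -0.6 ] [0. 0. 0.]
[544. 321.  52.] [ 3.12  0.08 -0.86] [0. 0. 0.]
[546. 316.  52.] [ 3.6   0.08 -1.18] [0. 0. 0.]
```

View pics/s16.png

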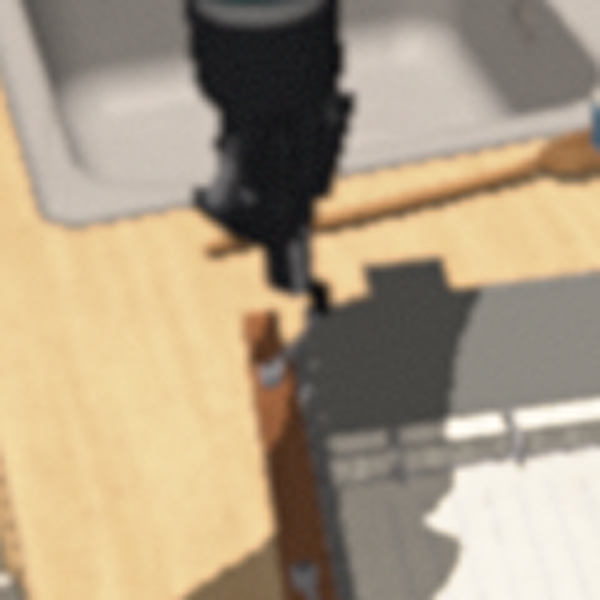

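```bash
python3 -m inch '[0,0.3,0,-0.05,0,0,0, 0,0.6,0,-0.05,0,0,0, 0,0.9,0,-0.1,0,0,0, 0,1.2,0,-0.15,0,0,0, 0,1.5,0,-0.2,0,0,0, 0,1.8,0,-0.3,0,0,0, 0,2.1,0,-0.4,0,0,0, 0,2.4,0,-0.5,0,0,0, 0,2.6,0,-0.6,0,0,0, 0,2.9,0,-0.7,0,0,0, 0,3.1,0,-0.85,0,0,0, 0,3.1,0,-0.85,0,0,0]'
python3 - <<'E'
from plan import *
tips([[500,360,150]])
d=grab("side","s17",(200,120,320,240),5)
E
```

```text
clock: 27.4
eef_pos: [544.4, 321.1, 15.8]
tool_rot: [-1.573, 0.001, -0.786]
force: [-0.1, 0.4, 0.0]
width: -0.4
now 27.4 eef [544.4 321.1  15.8] tip [544.4 321.1  52.8] F [-0.1  0.4  0. ] q [-0.36  0.85 -0.37  1.69  0.44  0.68 -0.18]
[500 360 150] [-5.9  -9.72 -0.41] [0. 0. 0.]
```

View pics/s17.png

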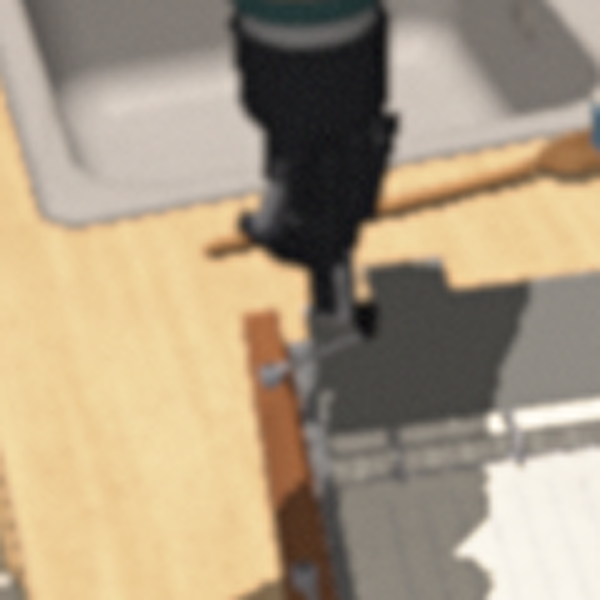

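```bash
python3 -m inch '[0,-0.6,0,0,0,0,0, 0,-1.2,0,0,0,0,0, 0,-1.3,-2,0,0,0,0, 0,-1.5,-6,0,0,0,0, 0,-2.5,-10,0,0,0,0, 0,-5.5,-14,2,0,0,0, 0,-8.5,-17,-1,0,0,0, 0,-11,-19,-3,0,0,0, 0,-11,-20,-3,0,0,0, 0,-11,-20,-3,0,0,0]'
python3 - <<'E'
from plan import *
tips([[300,450,250]])
d=grab("side","s18",(200,120,400,280),4)
d=grab("top","t18",(230,140,410,275),4.4)
E
```

```text
clock: 28.45
eef_pos: [445.3, 380.1, 218.1]
tool_rot: [-1.568, 0.001, -0.783]
force: [0.6, 0.1, -0.0]
width: 0.1
now 28.45 eef [445.3 380.1 218.1] tip [445.3 380.  255.1] F [ 0.6  0.1 -0. ] q [-0.44  0.54 -0.48  1.67  0.29  1.   -0.24]
[300 450 250] [-15.24   0.51  -5.29] [0. 0. 0.]
```

View pics/s18.png

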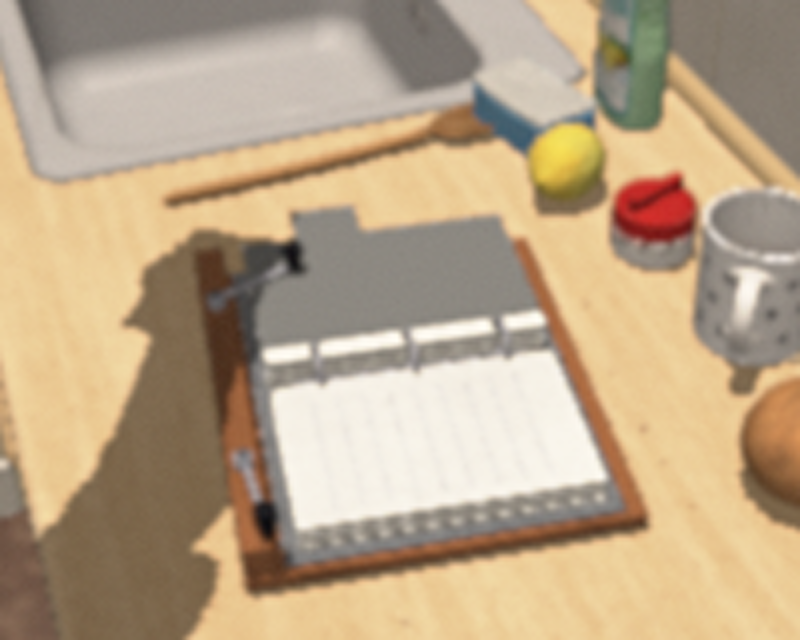

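View pics/t18.png

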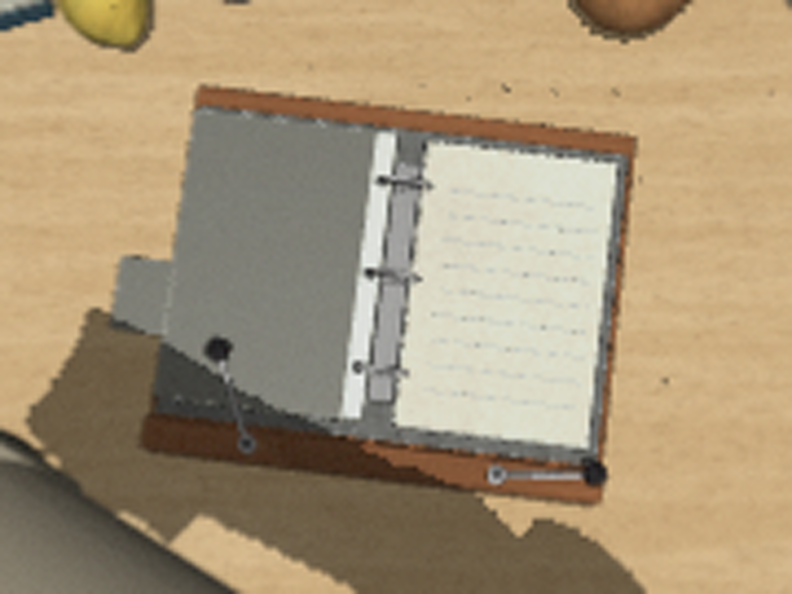

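Run:
```python
from h import *
d=np.load("pics/t18.npz")
f=lambda p:(np.array(p)+.5)/4.4-.5+[230,140]
W=px2w(d,[f(p) for p in [(217,349),(594,471),(247,443),(496,475)]],[62.5,62.5,46,46])
v=[601.458,203.746,-.141];c,s=np.cos(v[2]),np.sin(v[2])
r=[(c*(x-v[0])+s*(y-v[1]),-s*(x-v[0])+c*(y-v[1])) for x,y,_ in W];print(np.round(r,1))
print("thL",np.arctan2(r[0][1]-75,r[0][0]+112),"thR",np.arctan2(-(r[1][1]+75),r[1][0]+112))
a=cv2.imread("pics/top0.png").astype(int);b=cv2.imread("pics/t18_full.png").astype(int)
D=(abs(a-b).max(2)>40).astype("uint8");n,l,st,ce=cv2.connectedComponentsWithStats(D)
print([tuple(x) for x in st[1:] if x[4]>6])
```

```text
[[ -58.3   99.1]
 [-103.2 -130.7]
 [-110.3   75.5]
 [-111.2  -74.3]]
thL 0.42170675093068416 thR 1.4143215472776902
[(np.int32(272), np.int32(165), np.int32(3), np.int32(18), np.int32(19)), (np.int32(147), np.int32(166), np.int32(235), np.int32(129), np.int32(12297)), (np.int32(324), np.int32(172), np.int32(46), np.int32(74), np.int32(2613)), (np.int32(323), np.int32(194), np.int32(2), np.int32(7), np.int32(8)), (np.int32(367), np.int32(208), np.int32(15), np.int32(23), np.int32(232)), (np.int32(346), np.int32(244), np.int32(22), np.int32(7), np.int32(60)), (np.int32(166), np.int32(257), np.int32(16), np.int32(17), np.int32(107)), (np.int32(188), np.int32(295), np.int32(14), np.int32(7), np.int32(29)), (np.int32(204), np.int32(295), np.int32(278), np.int32(105), np.int32(11003)), (np.int32(599), np.int32(304), np.int32(7), np.int32(4), np.int32(13)), (np.int32(575), np.int32(310), np.int32(6), np.int32(2), np.int32(11)), (np.int32(495), np.int32(315), np.int32(12), np.int32(1), np.int32(12)), (np.int32(299), np.int32(352), np.int32(6), np.int32(6), np.int32(12)), (np.int32(442), np.int32(370), np.int32(17), np.int32(11), np.int32(98)), (np.int32(425), np.int32(396), np.int32(12), np.int32(4), np.int32(25))]
```

The keepers measure 0.42 rad (left) and 1.41 rad (right), and the pivots are within 2 mm of the original fit. The only picture changes are the card, the keepers, and the arm with its shadow. Handing in.

```bash
python3 -c "
from cell import finish_job
print(finish_job())"
```

```text
the job is handed in; nothing more can be done
None
```

The job is done in the order asked, with shut fingertips only, and was handed in at about 28.5 s of the 64 s allowed. The right keeper was swung off the card. The card was lifted from under its tab and eased past upright, then fell slowly by itself onto the left-hand pages. The left keeper was then swung in over it.

**Last checks, from the final top and side pictures:**
- **Right keeper:** about 1.41 rad; its knob counts as clear from 1.3.
- **Left keeper:** about 0.42 rad, well over the card (below 0.85 was needed).
- **Card:** lies flat on the left in both views.
- **Rest:** the keeper pivots are within 2 mm of where I first measured them, so the rest did not move measurably.
- **Things round it:** I saw no movement. The top-view comparison showed changes only at the card, the keepers, and the arm with its shadow. The shadow covered part of the spoon's side, so there I relied on the side view.
- **Arm:** clear of everything, with no force reading above noise.

**One disagreement:** the reported tool position was about 37 mm beyond the real fingertips. The side and wrist pictures showed it, and a test touch on bare worktop confirmed it. That touch reached 52 N on the worktop, which was more than I intended. During the keeper and card pushes, every force reading was within noise, about 1.5 N or less.

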